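# Register a framed glass plate in the stage's square corner with a pusher

### The arm

A 6-joint arm with a two-finger parallel gripper is mounted at the origin on a cart in front of the work surface, level with it; the furniture and walls round the work are solid. World frame = base frame: x ahead of the robot, y to its left, z up, the work surface at z = 0. Lengths are in m, angles in rad, forces in N, time in s.
With the tool pointing down it reaches from about 0.4 to 0.925 m from the base axis. Payload 12.5 kg.
Tool frame: the origin (TCP) lies at the very end of the fingers, on their centre line; the grasp point (between the pads) lies 19 mm behind it (env.grip_depth is the distance from the TCP to the grasp point, in m); x points along the fingers, y is the direction in which the jaws open and shut, and the axes are right-handed (so a half turn about x gives the same grasp; the last joint's range is limited). The gripper opens to 95 mm and grips with 3 to 60 N. Pads are 20 mm wide; open, the fingers measure 119 mm over their backs; the gripper's body (75 mm by 180 mm) begins 59 mm behind the grasp point.
Start: joints at [1.201, 0.491, 1.559, -0, 1.092, -0.106], TCP at [0.163, 0.603, 0.215] pointing down, gripper open.
Joint ranges: [-3.1, 3.1], [-0.84, 2.19], [0.05, 2.79], [-1.13, 4.28], [0.06, 2.93], [-2.69, 2.69]. Speed limits (rad/s): [2.22, 2.22, 2.79, 3.14, 3.14, 3.14].

### API

Orientations are given as [roll, pitch, yaw] about the fixed x, y, z axes, in that order (R = Rz(yaw) Ry(pitch) Rx(roll)).
In Python, from station import env gives the robot as it stands. The module is installed in compiled form; this text tells all that it offers.
- The arm moves only by the tool send_rows, never from a script. Its argument "plan" is a list of rows, each a list of 7 numbers: the shift along the world's x, y, z in mm, then the turn, a rotation vector about the world's x, y, z in units of 5 degrees (1.0 is 5 degrees), then the finger opening in mm, from 0 to 95.1. A call has 1 to 5 rows; each row is the pose to reach, as a shift and turn from the pose commanded when the call began; what a row does not reach only later rows make up. A row lasts 1/8 s, in which the tool goes at most 62.5 mm and 10.7 degrees, less where a joint would pass 70% of its speed; a pose out of reach is approached as far as the arm can. A call with a gripper value outside its range is refused whole. The fingers move at their own pace and stop on an object; "newtons" is the grip in N (left out, the last holds). Time passes only in rows, so rows that repeat a pose let the fingers close. It gives the time, the measured TCP pose, the force and the opening at its end, in the units of the state.
- env.read_state(): the state, without advancing time (a new reading comes with each control period).
- env.read_camera(name): name is "side" or "top" or "wrist"; returns the picture (384x512x3 uint8, red, green, blue); there is no depth.
- env.camera_info(name): a dict with "fx", "fy", "cx", "cy" (pixels), "camera_from_world" (4x4, takes a point from world to camera coordinates); the wrist camera has in their place "hand_eye" (4x4, takes a point from camera to tool coordinates, whose origin is the TCP and whose axes are the tool frame's). Camera axes: x right, y down, z forward; pixel columns grow to the right and rows downward; lengths in m; the calibration is good to about 2 mm. A picture is of the moment at which its call begins: read the wrist's pose just before it. camera_info takes no time and is no camera call.
- env.job_done(): hands the job in, once; it reports no verdict.
The state is a dict: "time": time; "joint_pos": joint angles; "qd": joint speeds; "joint_efforts": joint torques, N m; "ee_pos": TCP position; "eef_rot": TCP orientation; "ft_force": force on the tool from outside, world axes, zero at the start; "moment": the same for the moment, N m; "width": finger opening in m.
Only numpy, scipy, OpenCV 4.12 (cv2) and the standard library are available. Lean on these libraries where they do the work, as an engineer would, in place of code of your own. Each camera call takes 0.05 s, during which the arm holds its last target.

### The job

Take the yellow-handled pusher out of its holder and, with its ball end and not with your fingers, gently nudge the blue-framed glass plate across the stage under the clear shield until it lies flat in the square corner, touching the far fence and the left fence along its edges. Do not bump the shield, never press hard on the glass plate, and leave the other things where they are. Finish with the pusher standing fully down in its holder.

Things in the scene. Friction and masses are not known exactly. Their poses are not given: they have to be found in the camera images.
- stage: Fixed grey stage (all sizes in mm), origin on the worktop, top face at z=20; it spans x -115..105, y -135..115; x points away from the robot, y left (yaw within 0.2 rad). Two dark steel fences 16 high on the top face make a square corner, open at the corner itself: far fence, face at x=+60 (y -57..+58); left fence, face at y=+70 (x -50..+45).
- shield: Clear sheet with an orange front strip, fixed over the stage, same frame as the stage: underside z=150, top 162, x -35 (front edge) to +96, y -128..+108, on two 12 mm posts at x=+90, y=-118 and +98; open at front and sides. The home plate's near edge lies 25 behind the front edge: lean the pusher back to the robot, about 40 degrees, to reach its near and right edges.
- datum (a point): Where the two fence faces would meet, on the stage's top face: at x=+60, y=+70, z=+20 in the stage's frame; same axes as the stage (x across the far fence, y across the left fence).
- plate: Blue-framed glass plate, 70 (its x) by 90 (its y) by 12 high, about 0.16 kg, loose, slides on the stage. Origin at the centre of its underside. Starts on the stage away from both fences, turned up to 0.3 rad from the stage.
- far_left (a point): Lower corner of the plate at its x=+35, y=+45: the one that belongs in the square corner.
- far_right (a point): Lower corner of the plate at its x=+35, y=-45.
- near_left (a point): Lower corner of the plate at its x=-35, y=+45.
- pusher: Loose pusher, about 0.12 kg. Origin at the centre of its white ball end (14 diameter), z up the shaft. Shaft 10 diameter up to a flange (32 diameter, z=75..81); above it a yellow square handle 24 by 24 (sides along its x and y), z=81..140. Starts upright in the holder, flange on its top, ball centre 10 above the worktop. Grip it firmly: 5 N or more at the ball can turn it in a weak grip.
- holder: Fixed grey block, 64 by 64 by 85 high, on a thin dark foot 90 by 90; origin at the centre of its underside. A square hole 19 wide with a 4 chamfer goes down through it from the centre of its top. The holder turns with its x, y axes by the start yaw.
- red_case: Bystander: red plastic case 108x152x39 (mm); leave it alone. Origin under its middle.
- tape_roll: Bystander: roll of masking tape, 105 across, 25 high (mm); leave it alone. Origin under its middle.
- tweezers: Bystander: steel tweezers, 129 long, 10 high (mm); leave it alone. Origin under its middle.
- micrometer: Bystander: green and steel micrometer, 132 long, 16 high (mm); leave it alone. Origin under its middle.
- loupe: Bystander: black eye loupe, 38 across, 30 high (mm); leave it alone. Origin under its middle.
Things that resemble listed ones, but are neither listed nor needed, are in the scene too. Of the things that look like the plate, the largest one is meant.

How it is judged:
On the way, in this order (a step that is already met when the one before it is completed fails the run):
1. the pusher has been drawn clear of its holder (height (world z) of pusher above 0.1 m), for 0.1 s.
2. the plate lies flat and touches both fences, within 1.5 mm at the ends of both edges (x of each of far_left, far_right in the frame of datum above -0.0015 m and y of each of far_left, near_left in the frame of datum above -0.0015 m and angle between plate's own z axis and vertical below 0.05 rad), for 0.2 s.
At the end, for the whole second after the job is handed in: The plate rests flat in the square corner: both ends of its far edge within 1.5 mm of the far fence and both ends of its left edge within 1.5 mm of the left fence; the pusher stands upright (within 0.1 rad), fully down in its holder (within 5 mm of seated), at rest (all of step 2 and linear speed of plate below 0.01 m/s and z of pusher in the frame of holder below 0.015 m and horizontal distance between pusher and holder below 0.008 m and angle between pusher's own z axis and vertical below 0.1 rad and linear speed of pusher below 0.02 m/s); the robot touches nothing.
It fails at once if fingers or arm push the plate (contact force between any of the fingers, the arm and plate above 0.5 N).
It fails at once if the shield is bumped (over 5 N) (contact force between anything else and shield above 5 N).
It fails at once if the glass plate is pressed with more than 30 N by the pusher (contact force between pusher and plate above 30 N).
It fails at once if a bystander is moved more than 20 mm (distance of any of red_case, tape_roll, tweezers, micrometer, loupe from where it was at the start of the episode above 0.02 m).
It also fails if it takes over 64 s, if anything falls off the work surface, if the arm or the gripper's body presses on something with over 40 N, if the wrist force passes 120 N, or if a joint passes its speed limit or range.

## Working session

There is one attempt and no reset: what is moved stays moved. The work goes in short steps, Python scripts to look and compute and a tool call to move; the robot and the scene stay as the last step left them, time stands still between calls to the robot, and variables do not carry over. Pictures are saved under pics/ and viewed, and the job is handed in when it is done.

Besides the shell and the picture viewer there is one more tool, called as name([rows], argument=value, ...), one row to a line, values as JSON. send_rows: Moves the arm, as the interface text tells. Its arguments: {"type":"object","properties":{"plan":{"type":"array","items":{"type":"array","items":{"type":"number"}}},"newtons":{"type":"number"}},"required":["plan"]}

```bash
mkdir -p pics; ls; python3 - <<'E'
from station import env
import cv2,json
print(env.read_state()); print(env.grip_depth)
for n in ["side","top","wrist"]:
    i=env.camera_info(n); print(n,i)
    im=env.read_camera(n); cv2.imwrite(f"pics/{n}0.png",im[:,:,::-1])
E
```

```text
pics
{'time': 0.0, 'joint_pos': array([ 1.20141415e+00,  4.91541887e-01,  1.55944206e+00, -2.34952364e-05,
        1.09169410e+00, -1.05603181e-01]), 'qd': array([-2.20488684e-04,  3.79322320e-05,  7.02117884e-04,  3.25773502e-04,
        1.64899653e-03, -8.09930676e-04]), 'joint_efforts': array([ 3.08486648e-03, -6.12647009e+01, -2.58176583e+01,  6.93307095e-02,
        4.82299842e-02, -1.47752353e-04]), 'ee_pos': array([0.16285515, 0.60316139, 0.21407527]), 'eef_rot': array([-1.65720313,  1.56971074, -1.92097128]), 'ft_force': array([-0.0532666 , -0.34968071, -0.84794535]), 'moment': array([ 0.05290422, -0.04375313, -0.04361464]), 'width': 0.09500971383953229}
0.0188
side {'fx': 396.40635139942077, 'fy': 396.40635139942077, 'cx': 259.6295059278934, 'cy': 188.15339329709022, 'camera_from_world': array([[ 0.17704205, -0.98411985,  0.0128153 , -0.07422881],
       [-0.69605776, -0.13440441, -0.70529359,  0.44114016],
       [ 0.69581586,  0.11594643, -0.70879949,  1.29810086],
       [ 0.        ,  0.        ,  0.        ,  1.        ]])}
top {'fx': 381.3117535693676, 'fy': 381.3117535693676, 'cx': 245.84092336734838, 'cy': 187.73610001500708, 'camera_from_world': array([[ 0.00159304, -0.99999712,  0.00179595,  0.02843655],
       [-0.99376641, -0.00178331, -0.11146811,  0.57920801],
       [ 0.111471  , -0.00160718, -0.99376639,  1.43675022],
       [ 0.        ,  0.        ,  0.        ,  1.        ]])}
wrist {'fx': 275.3845910674743, 'fy': 275.3845910674743, 'cx': 258.7061034412539, 'cy': 190.803505390477, 'hand_eye': array([[ 3.47820657e-04, -2.83373169e-01,  9.59009659e-01,
        -1.70642995e-01],
       [ 9.99999761e-01,  6.71371209e-04, -1.64306987e-04,
         1.15148759e-03],
       [-5.97291283e-04,  9.59009487e-01,  2.83373334e-01,
        -7.99717503e-02],
       [ 0.00000000e+00,  0.00000000e+00,  0.00000000e+00,
         1.00000000e+00]])}
```

View pics/top0.png

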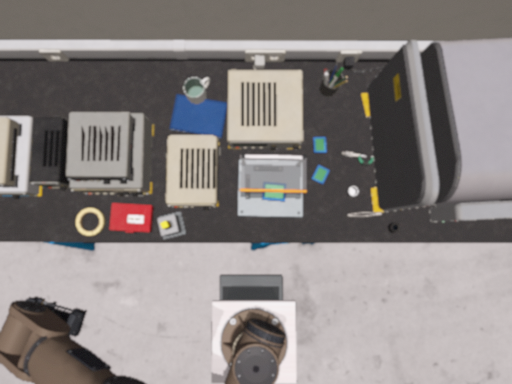

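View pics/side0.png

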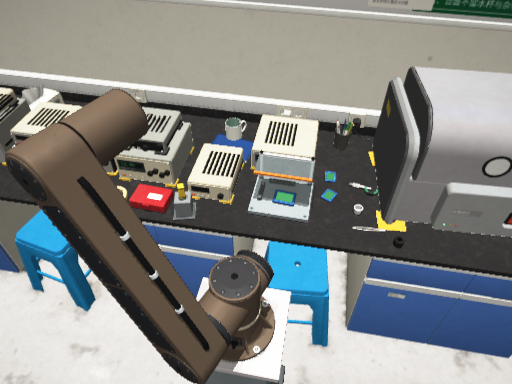

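View pics/wrist0.png

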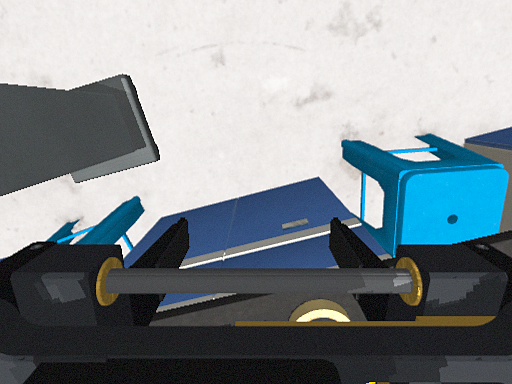

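```bash
python3 - <<'E'
import cv2
a=cv2.imread("pics/top0.png")[140:250,150:330]; cv2.imwrite("pics/topz.png",cv2.resize(a,None,fx=4.4,fy=4.4,interpolation=cv2.INTER_CUBIC))
a=cv2.imread("pics/side0.png")[140:240,160:340]; cv2.imwrite("pics/sidez.png",cv2.resize(a,None,fx=4.4,fy=4.4,interpolation=cv2.INTER_CUBIC))
E
```

```text
(no output)
```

View pics/topz.png

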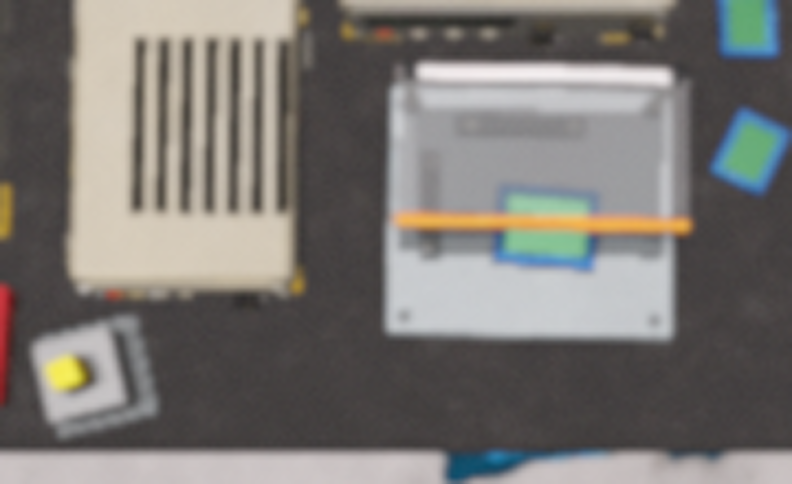

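View pics/sidez.png

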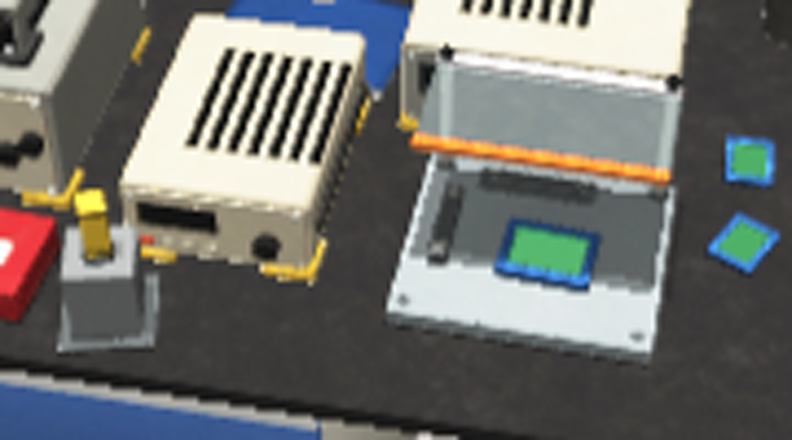

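```bash
cat > h.py <<'E'
import numpy as np, cv2
from scipy.spatial.transform import Rotation as R
from station import env
def cam(name, st=None):
    i=env.camera_info(name); K=np.array([[i['fx'],0,i['cx']],[0,i['fy'],i['cy']],[0,0,1]])
    if name=='wrist':
        st=st or env.read_state()
        T=np.eye(4); T[:3,:3]=R.from_euler('xyz',st['eef_rot']).as_matrix(); T[:3,3]=st['ee_pos']
        M=np.linalg.inv(T@i['hand_eye'])
    else: M=i['camera_from_world']
    return K,M
def proj(K,M,p):
    p=np.atleast_2d(p); c=p@M[:3,:3].T+M[:3,3]; q=c@K.T; return q[:,:2]/q[:,2:]
def unproj(K,M,uv,z):
    uv=np.atleast_2d(uv); d=np.c_[uv,np.ones(len(uv))]@np.linalg.inv(K).T@M[:3,:3]; o=-M[:3,:3].T@M[:3,3]
    return o+d*((z-o[2])/d[:,2])[:,None]
E
python3 - <<'E'
from h import *
K,M=cam('top')
f=lambda u,v,z: unproj(K,M,[150+(u+.5)/4.4-.5,140+(v+.5)/4.4-.5],z)[0].round(4)
print('handle',f(64,372,.150)); print('foot corners',f(58,438,0),f(158,412,0),f(133,315,0))
print('stage', f(387,335,.02),f(673,338,.02),f(392,85,.02))
print('plate', f(505,187,.032),f(597,193,.032),f(592,268,.032),f(496,262,.032))
E
```

```text
handle [0.437  0.3156 0.15  ]
foot corners [0.3815 0.3511 0.    ] [0.4044 0.2634 0.    ] [0.49   0.2873 0.    ]
stage [0.4719 0.0611 0.02  ] [ 0.4697 -0.1894  0.02  ] [0.6941 0.0575 0.02  ]
plate [ 0.6012 -0.0421  0.032 ] [ 0.596  -0.1228  0.032 ] [ 0.5301 -0.1178  0.032 ] [ 0.5352 -0.034   0.032 ]
```

```bash
cat >> h.py <<'E'
def Rtool(jaw_yaw, lean=0, lean_az=0):
    """tool x down, tool y at world angle jaw_yaw+90deg (jaw_yaw=0 -> y), then lean: tool tip swings toward azimuth lean_az"""
    c,s=np.cos(jaw_yaw),np.sin(jaw_yaw)
    y=np.array([-s,c,0]); x=np.array([0,0,-1.]); z=np.cross(x,y)
    B=np.c_[x,y,z]
    ax=np.array([-np.sin(lean_az),np.cos(lean_az),0])
    return R.from_rotvec(-lean*ax).as_matrix()@B
def move(p,Rm,st=None):
    st=st or env.read_state()
    R0=R.from_euler('xyz',st['eef_rot'])
    rv=(R.from_matrix(Rm)*R0.inv()).as_rotvec()
    return np.r_[(np.array(p)-st['ee_pos'])*1000, np.degrees(rv)/5].round(2)
E
python3 - <<'E'
from h import *
st=env.read_state(); print(R.from_euler('xyz',st['eef_rot']).as_matrix().round(3))
for y in (.255,.255+np.pi): print(Rtool(y,0).round(2).tolist(),move([.425,.313,.30],Rtool(y)))
print(Rtool(0,.7)[:,0])
E
```

```text
[[-0.     0.261  0.965]
 [-0.001  0.965 -0.261]
 [-1.    -0.001 -0.   ]]
[[0.0, -0.25, 0.97], [0.0, 0.97, 0.25], [-1.0, 0.0, 0.0]] [ 2.6212e+02 -2.9022e+02  8.5800e+01  1.0000e-02 -0.0000e+00  5.9400e+00]
[[0.0, 0.25, -0.97], [0.0, -0.97, -0.25], [-1.0, 0.0, 0.0]] [ 2.6212e+02 -2.9022e+02  8.5800e+01 -0.0000e+00 -1.0000e-02 -3.0060e+01]
[ 0.64421769  0.         -0.76484219]
```

send_rows([
  [45,-50,15,0,0,1.2,95],
  [90,-100,30,0,0,2.4,95],
  [135,-150,45,0,0,3.6,95],
  [180,-200,55,0,0,4.8,95],
  [220,-245,65,0,0,5.9,95],
])

```text
time: 0.78
ee_pos: [0.3687, 0.3739, 0.2762]
eef_rot: [0.764, 1.571, 1.019]
ft_force: [0.2, 0.5, -1.1]
width: 0.0945
```

send_rows([
  [42,-45,10,0,0,0,95],
  [42,-45,10,0,0,0,95],
  [42,-45,10,0,0,0,95],
])

```text
time: 1.15
ee_pos: [0.4094, 0.3305, 0.2856]
eef_rot: [2.94, 1.57, -3.093]
ft_force: [0.3, -0.2, -0.5]
width: 0.0949
```

```bash
python3 - <<'E'
from h import *
import pickle
st=env.read_state(); im=env.read_camera('wrist'); cv2.imwrite("pics/w1.png",im[:,:,::-1]); pickle.dump(st,open('w1.pkl','wb'))
print(st['time'],st['ee_pos'],st['joint_pos'],abs(st['qd']).max())
E
```

```text
1.15 [0.40942046 0.33052426 0.28559169] [ 5.53445198e-01  2.80253488e-01  1.69996540e+00  3.33074740e-04
  1.16192623e+00 -1.26769766e+00] 0.02941644851259167
```

View pics/w1.png

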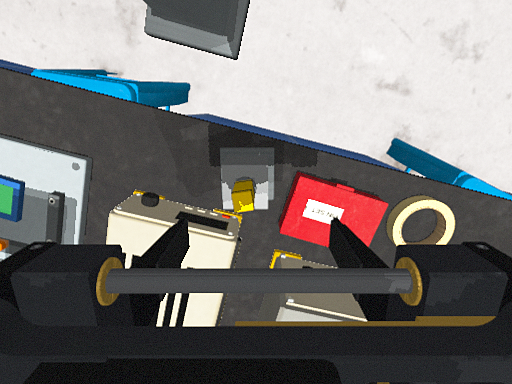

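```bash
python3 - <<'E'
import cv2
a=cv2.imread("pics/w1.png")[120:230,190:310]; cv2.imwrite("pics/w1z.png",cv2.resize(a,None,fx=5.4,fy=5.4,interpolation=cv2.INTER_CUBIC))
a=cv2.imread("pics/w1.png")[120:260,0:120]; cv2.imwrite("pics/w1y.png",cv2.resize(a,None,fx=4,fy=4,interpolation=cv2.INTER_CUBIC))
E
```

```text
(no output)
```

View pics/w1z.png

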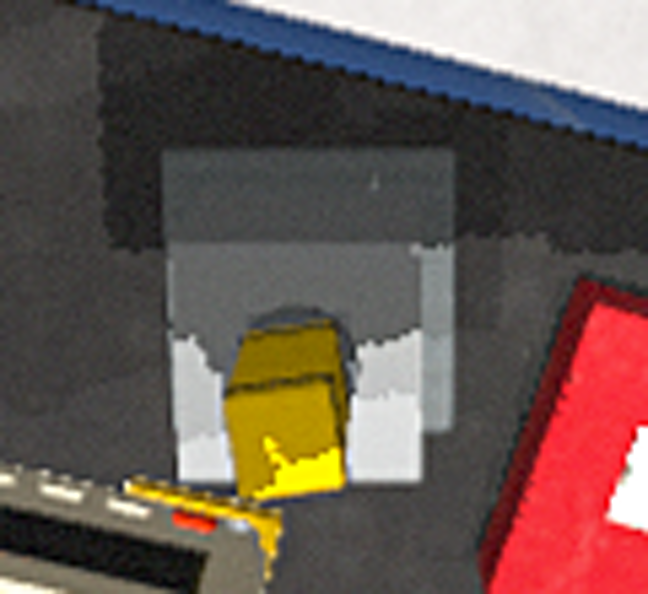

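```bash
python3 - <<'E'
from h import *
import pickle
st=pickle.load(open('w1.pkl','rb')); K,M=cam('wrist',st)
f=lambda L,z: unproj(K,M,[[190+(u+.5)/5.4-.5,120+(v+.5)/5.4-.5] for u,v in L],z)
T=f([(222,393),(333,372),(345,487),(247,500)],.150); print(T.round(4),T.mean(0).round(4))
d=T[0]-T[1]; print(np.arctan2(-d[0],d[1])); d=T[3]-T[2]; print(np.arctan2(-d[0],d[1]))
d=T[2]-T[1]; print(np.arctan2(d[1],d[0])); d=T[3]-T[0]; print(np.arctan2(d[1],d[0]))
# holder top z=.085
H=f([(168,242),(422,242),(422,482),(180,482)],.085);print('holder',H.round(4),H.mean(0))
d=H[0]-H[1]; print(np.arctan2(-d[0],d[1])); d=H[2]-H[1]; print(np.arctan2(d[1],d[0]))
F=f([(162,148),(455,148),(455,432)],0.0);print(F.round(4),(F[0]+F[2])/2)
print(R.from_euler('xyz',st['eef_rot']).as_matrix().round(3))
E
```

```text
[[0.4297 0.3031 0.15  ]
 [0.4192 0.3251 0.15  ]
 [0.444  0.3339 0.15  ]
 [0.4523 0.3138 0.15  ]] [0.4363 0.319  0.15  ]
-2.696737275587513
-2.750563934885193
0.34324999230017234
0.44341260445013325
holder [[0.4148 0.2792 0.085 ]
 [0.3988 0.3415 0.085 ]
 [0.4612 0.3581 0.085 ]
 [0.4772 0.2958 0.085 ]] [0.43800913 0.3186308  0.085     ]
-2.890731214255466
0.2600822984841483
[[0.4056 0.2638 0.    ]
 [0.3834 0.3505 0.    ]
 [0.4715 0.3746 0.    ]] [0.43856893 0.31918326 0.        ]
[[-0.001 -0.248  0.969]
 [-0.     0.969  0.248]
 [-1.     0.    -0.001]]
```

```bash
python3 - <<'E'
from h import *
import pickle
st=pickle.load(open('w1.pkl','rb')); K,M=cam('wrist',st)
print(unproj(K,M,[[190+280/5.4,120+520/5.4],[190+225/5.4,120+530/5.4]],.07))
print(move([.437,.319,.2],Rtool(.40)),move([.437,.319,.097],Rtool(.40)))
E
```

```text
[[0.4876047  0.32528996 0.07      ]
 [0.49432333 0.31111897 0.07      ]]
[ 2.799e+01 -1.201e+01 -8.556e+01  0.000e+00 -1.000e-02  1.700e+00] [ 2.7990e+01 -1.2010e+01 -1.8856e+02  0.0000e+00 -1.0000e-02  1.7000e+00]
```

send_rows([
  [14,-6,-30,0,0,0.8,55],
  [28,-12,-70,0,0,1.7,55],
  [28,-12,-120,0,0,1.7,55],
  [28,-12,-160,0,0,1.7,55],
  [28,-12,-160,0,0,1.7,55],
])

```text
time: 1.82
ee_pos: [0.4357, 0.319, 0.1237]
eef_rot: [-3.066, 1.565, -2.665]
ft_force: [-0.0, -0.6, 0.7]
width: 0.0563
```

```bash
python3 - <<'E'
from h import *
st=env.read_state(); im=env.read_camera('wrist'); cv2.imwrite("pics/w2.png",im[:,:,::-1]); print(st['ee_pos'],st['eef_rot'],move([.437,.319,.097],Rtool(.40)))
E
```

```text
[0.43566402 0.31898195 0.12366493] [-3.06603061  1.56531662 -2.66462914] [ 2.700e-01 -3.800e-01 -2.858e+01  1.000e-02 -2.000e-02 -1.000e-02]
```

View pics/w2.png

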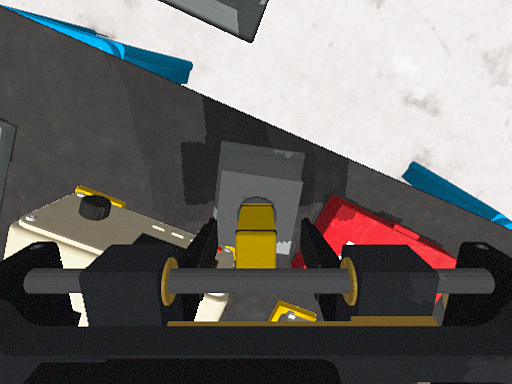

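send_rows([
  [0,0,-27,0,0,0,55],
  [0,0,-27,0,0,0,40],
  [0,0,-27,0,0,0,15],
  [0,0,-27,0,0,0,15],
  [0,0,-27,0,0,0,15],
], newtons=55)

```text
time: 2.5
ee_pos: [0.438, 0.3188, 0.0998]
eef_rot: [0.241, 1.569, 0.641]
ft_force: [-1.2, 0.6, 7.4]
width: 0.0241
```

send_rows([
  [0,0,0,0,0,0,15],
  [0,0,10,0,0,0,15],
  [0,0,30,0,0,0,15],
  [0,0,60,0,0,0,15],
])

```text
time: 3.0
ee_pos: [0.4374, 0.3183, 0.1595]
eef_rot: [-3.09, 1.569, -2.691]
ft_force: [0.9, 0.1, -1.6]
width: 0.0236
```

send_rows([
  [0,0,55,0,0,0,15],
  [0,-20,100,0,0,0,15],
  [15,-75,125,0,0,-1,15],
  [30,-130,145,0,0,-2,15],
  [45,-185,160,0,0,-3,15],
])

```text
time: 3.62
ee_pos: [0.4827, 0.1319, 0.3205]
eef_rot: [0.033, 1.569, 0.168]
ft_force: [1.5, 0.5, -1.1]
width: 0.0237
```

send_rows([
  [15,-55,8,0,0,-0.8,15],
  [30,-110,16,0,0,-1.7,15],
  [45,-165,20,0,0,-1.7,15],
  [58,-205,20,0,0,-1.7,15],
  [58,-205,20,0,0,-1.7,15],
])

```text
time: 4.25
ee_pos: [0.5408, -0.0739, 0.3389]
eef_rot: [-3.045, 1.57, -3.059]
ft_force: [-0.4, 1.3, -0.9]
width: 0.0237
```

```bash
python3 - <<'E'
from h import *
import pickle
st=env.read_state(); im=env.read_camera('wrist'); cv2.imwrite("pics/w3.png",im[:,:,::-1]); pickle.dump(st,open('w3.pkl','wb'))
cv2.imwrite("pics/w3b.png",cv2.resize(im[:,:,::-1],(800,600),interpolation=cv2.INTER_CUBIC))
print(st['time'],st['ee_pos'],st['eef_rot'],st['ft_force'],st['joint_pos'].round(2)); print(R.from_euler('xyz',st['eef_rot']).as_matrix().round(3))
E
```

```text
4.25 [ 0.54082423 -0.07388492  0.33888014] [-3.04486433  1.57028365 -3.05897649] [-0.36697523  1.34656916 -0.87358902] [-0.26  0.27  1.57 -0.    1.3  -1.81]
[[-0.001  0.014  1.   ]
 [-0.     1.    -0.014]
 [-1.    -0.    -0.001]]
```

View pics/w3b.png

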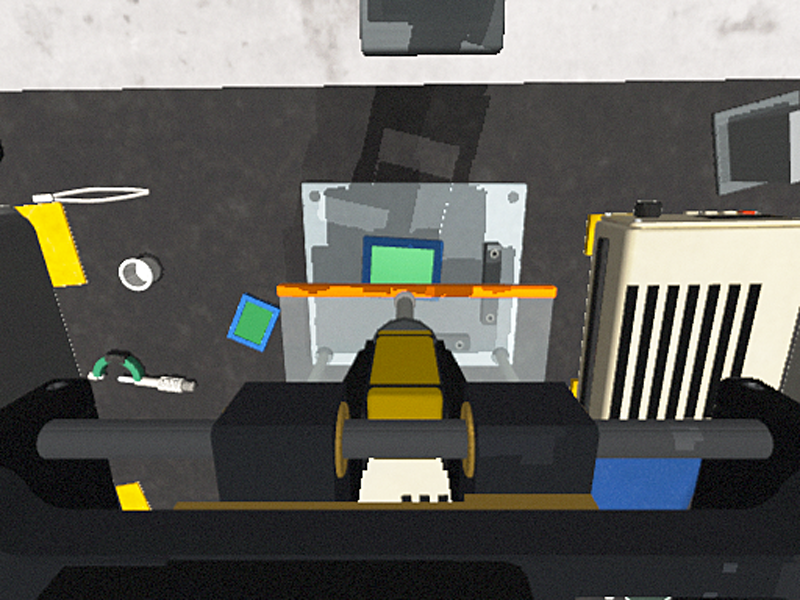

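```bash
python3 - <<'E'
import cv2
a=cv2.imread("pics/w3.png")[110:250,185:345]; cv2.imwrite("pics/w3z.png",cv2.resize(a,None,fx=5,fy=4.25*5/4.25*0.85 if 0 else 4.2,interpolation=cv2.INTER_CUBIC))
a=cv2.imread("pics/w3.png")[110:230,185:345]; cv2.imwrite("pics/w3z.png",cv2.resize(a,None,fx=5,fy=5,interpolation=cv2.INTER_CUBIC))
E
```

```text
(no output)
```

View pics/w3z.png

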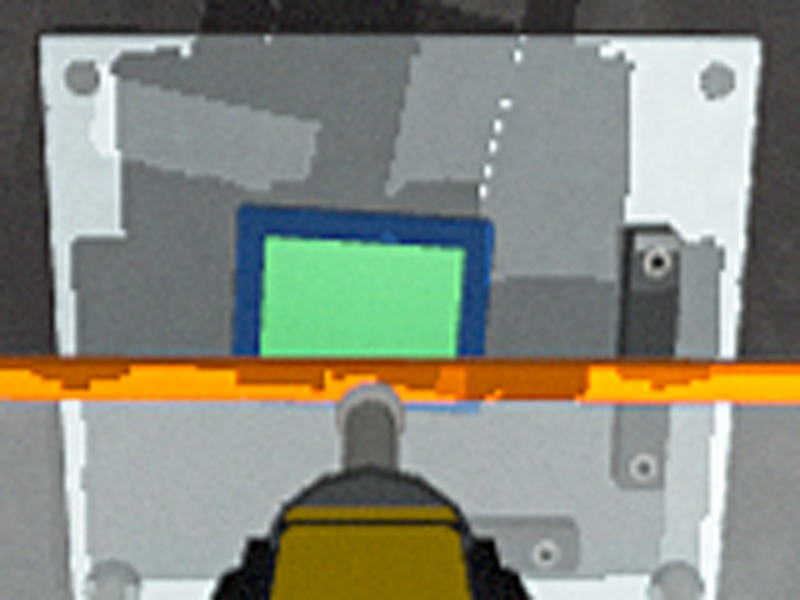

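```bash
cat >> h.py <<'E'
def zf(K,M,L,z,x0,y0,s): return unproj(K,M,[[x0+(u+.5)/s-.5,y0+(v+.5)/s-.5] for u,v in L],z)
E
python3 - <<'E'
from h import *
import pickle
st=pickle.load(open('w3.pkl','rb')); K,M=cam('wrist',st)
f=lambda L,z: zf(K,M,L,z,185,110,5)
S=f([(40,37),(760,38),(723,500)],.02); print('stage',S.round(4)); d=S[1]-S[0]; print('yaw',np.arctan2(-d[0],d[1]),np.linalg.norm(d)); d=S[2]-S[1]; print(np.arctan2(d[1],d[0]))
print('shield front', f([(0,402),(800,402),(0,358),(800,358)],.162).round(4))
P=f([(238,205),(493,221),(479,412)],.032); print('plate',P.round(4)); 
F=f([(622,228),(612,488),(678,228)],.036); print('left fence top',F.round(4))
G=f([(578,518),(480,516)],.036); print('far fence', G.round(4))
print('ball', f([(371,410)],st['ee_pos'][2]-.09))
E
```

```text
stage [[ 0.4719 -0.1856  0.02  ]
 [ 0.4756  0.0617  0.02  ]
 [ 0.6444  0.059   0.02  ]]
yaw -0.014845962070397994 0.24736750958384765
-0.01639504232575628
shield front [[ 0.5613 -0.1706  0.162 ]
 [ 0.5641  0.0397  0.162 ]
 [ 0.5494 -0.1695  0.162 ]
 [ 0.5522  0.0388  0.162 ]]
plate [[ 0.5288 -0.1187  0.032 ]
 [ 0.5355 -0.0303  0.032 ]
 [ 0.6048 -0.0345  0.032 ]]
left fence top [[0.5379 0.0139 0.036 ]
 [0.6332 0.0139 0.036 ]
 [0.5382 0.0333 0.036 ]]
far fence [[ 0.6448  0.0019  0.036 ]
 [ 0.6435 -0.0341  0.036 ]]
ball [[ 0.5389142  -0.07273884  0.24888014]]
```

```bash
cat >> h.py <<'E'
O=np.array([.587,-.0555,0]); YAW=-.0155; LP=.0898
RS=R.from_euler('z',YAW).as_matrix()
def tcp_for(ball_mm,lean=np.radians(40)):
    Rm=Rtool(YAW,lean,YAW); b=O+RS@(np.array(ball_mm)/1000.)
    return b-LP*Rm[:,0],Rm
def ball_now(st=None):
    st=st or env.read_state(); Rm=R.from_euler('xyz',st['eef_rot']).as_matrix()
    return (RS.T@(st['ee_pos']+LP*Rm[:,0]-O)*1000).round(2)
def go(ball,lean=40): return move(*tcp_for(ball,np.radians(lean)))
E
python3 - <<'E'
from h import *
print(ball_now(),go([-85,-24,100]),go([-85,-24,30]))
E
```

```text
[-46.35 -17.63 249.12] [-9.6520e+01 -4.8500e+00 -1.7013e+02 -1.2000e-01 -8.0100e+00 -3.0000e-02] [-9.6520e+01 -4.8500e+00 -2.4013e+02 -1.2000e-01 -8.0100e+00 -3.0000e-02]
```

send_rows([
  [-45,0,0,0,-1,0,15],
  [-97,0,-20,-0.1,-3,0,15],
  [-97,-3,-60,-0.1,-5,0,15],
  [-97,-5,-110,-0.1,-7,0,15],
  [-97,-5,-150,-0.1,-8,0,15],
])

```text
time: 4.92
ee_pos: [0.4557, -0.0526, 0.2427]
eef_rot: [-0.022, 0.939, -0.048]
ft_force: [2.6, 1.6, -1.3]
width: 0.0239
```

send_rows([
  [0,0,-20,0,0,0,15],
  [0,0,-20,0,0,0,15],
])

```text
time: 5.18
ee_pos: [0.458, -0.0475, 0.2295]
eef_rot: [-0.024, 0.953, -0.049]
ft_force: [0.2, -0.6, -0.1]
width: 0.0237
```

```bash
python3 - <<'E'
from h import *
import pickle
st=env.read_state(); im=env.read_camera('wrist'); cv2.imwrite("pics/w4.png",im[:,:,::-1]); pickle.dump(st,open('w4.pkl','wb'))
im2=env.read_camera('side')
cv2.imwrite("pics/w4b.png",np.hstack([im,cv2.resize(im2[150:230,240:347],(512,384),interpolation=cv2.INTER_CUBIC)])[:,:,::-1][:, :, :])
a=cv2.imread("pics/w4b.png"); cv2.imwrite("pics/w4b.png",cv2.resize(a,(800,300)))
cv2.imwrite("pics/w4s.png",cv2.resize(im2[130:250,220:340],(600,600),interpolation=cv2.INTER_CUBIC)[:,:,::-1])
print(st['time'],st['ee_pos'],st['ft_force'],st['joint_pos'].round(2),ball_now(),go([-85,-24,28])); 
E
```

```text
5.175 [ 0.45797753 -0.04753469  0.22954657] [ 0.24291292 -0.57195334 -0.1425498 ] [-0.35  0.08  2.31  0.85  0.23 -2.68] [-76.38   3.24 157.38] [ -14.67  -28.89 -133.69    0.16   -0.9     0.17]
```

View pics/w4.png

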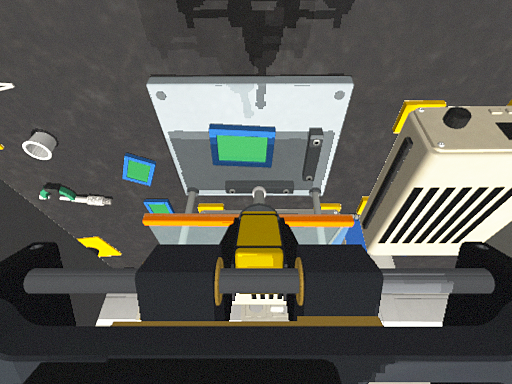

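View pics/w4s.png

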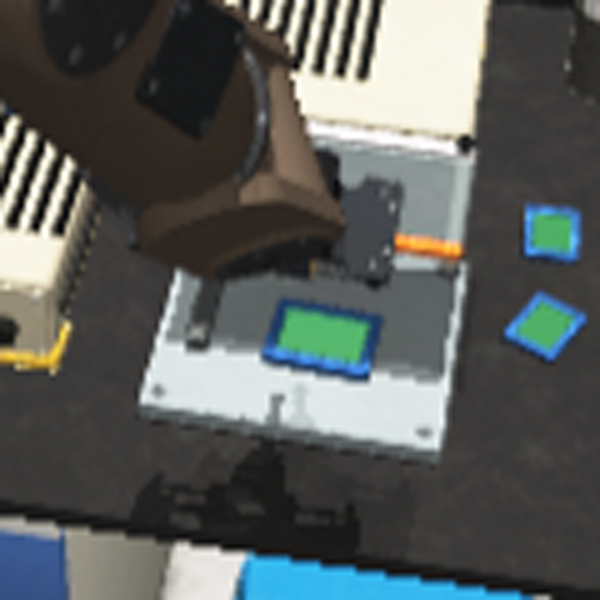

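```bash
cat > kin.py <<'E'
from h import *
import pickle
from scipy.optimize import least_squares
init=dict(joint_pos=np.array([1.20141415,.491541887,1.55944206,-2.3e-5,1.09169410,-.105603181]),ee_pos=np.array([.16285515,.60316139,.21407527]),eef_rot=np.array([-1.65720313,1.56971074,-1.92097128]))
def fk(q,p):
    a1,d,h,L2,a3,L3,Lt,e=p
    Rz=lambda t:R.from_euler('z',t).as_matrix(); Ry=lambda t:R.from_euler('y',t).as_matrix()
    R1=Rz(q[0]); x=R1@np.array([a1,d,h]); R2=R1@Ry(q[1]); x=x+R2@np.array([0,0,L2])
    R3=R2@Ry(q[2]); x=x+R3@np.array([a3,0,L3]); R5=R3@Rz(q[3])@Ry(q[4]); x=x+R5@np.array([0,0,Lt])
    R6=R5@Rz(q[5])
    # tool x = R6 z ; 
    return x,R6
def load():
    return [init]+[pickle.load(open(f,'rb')) for f in ('w1.pkl','w3.pkl','w4.pkl')]+PX
PX=[]
E
python3 - <<'E'
from kin import *
S=load()
for s in S:
    x,R6=fk(s['joint_pos'],np.zeros(8)); T=R.from_euler('xyz',s['eef_rot']).as_matrix(); print((R6.T@T).round(3).tolist())
f=lambda p: np.concatenate([(fk(s['joint_pos'],p)[0]-s['ee_pos']) for s in S]+[1e-4*p])
for g in ([0,.066,.3,.5,0,.5,.2,0],[.1,.066,.4,.4,0.05,.4,.3,0]):
    r=least_squares(f,g); print(r.x.round(4),r.fun[:-8].reshape(-1,3).round(4))
E
```

```text
[[0.0, -1.0, -0.0], [-0.0, 0.0, -1.0], [1.0, 0.0, -0.0]]
[[-0.0, -1.0, -0.0], [-0.0, 0.0, -1.0], [1.0, -0.0, -0.0]]
[[-0.0, -1.0, -0.0], [0.0, 0.0, -1.0], [1.0, -0.0, 0.0]]
[[-0.0, -1.0, -0.0], [-0.0, 0.0, -1.0], [1.0, -0.0, 0.0]]
[0.     0.0659 0.1967 0.5868 0.0431 0.411  0.2719 0.    ] [[-0.  0.  0.]
 [ 0. -0. -0.]
 [-0. -0. -0.]
 [-0. -0. -0.]]
[0.     0.0659 0.1967 0.5868 0.0431 0.411  0.2719 0.    ] [[-0.  0.  0.]
 [ 0. -0. -0.]
 [-0. -0. -0.]
 [-0. -0. -0.]]
```

```bash
cat >> kin.py <<'E'
P=np.array(least_squares(lambda p: np.concatenate([(fk(s['joint_pos'],p)[0]-s['ee_pos']) for s in load()]+[1e-4*p]),[0,.066,.2,.58,.04,.41,.27,0]).x)
def ik0(ball,lean,q0=(-.25,.4,2.0)):
    """j4=0 solution: ball stage mm"""
    b=O+RS@(np.array(ball)/1000.)
    def full(v): return np.array([v[0],v[1],v[2],0,np.pi-lean-v[1]-v[2],0])
    def g(v):
        x,R6=fk(full(v),P); return x+LP*R6[:,2]-b
    r=least_squares(g,q0); return full(r.x),np.abs(r.fun).max()
E
python3 - <<'E'
from kin import *
for b in [(-85,-24,100),(-75,-24,28),(-17,-24,28),(-17,25,28),(-80,-100,60),(15,-80,28),(15,-27,28),(-10,-27,28)]:
    for L in (30,35,40,45):
        q,e=ik0(b,np.radians(L)); print(b,L,q[:5].round(3),round(e,5))
E
```

```text
(-85, -24, 100) 30 [-0.285  0.201  2.316  0.     0.101] 0.0
(-85, -24, 100) 35 [-0.285  0.208  2.393  0.    -0.07 ] 0.0
(-85, -24, 100) 40 [-0.285  0.233  2.47   0.    -0.26 ] 0.0
(-85, -24, 100) 45 [-0.285  0.282  2.55   0.    -0.475] 0.0
(-75, -24, 28) 30 [-0.28   0.389  2.379  0.    -0.15 ] 0.0
(-75, -24, 28) 35 [-0.28   0.421  2.455  0.    -0.346] 0.0
(-75, -24, 28) 40 [-0.28   0.476  2.532  0.    -0.565] 0.0
(-75, -24, 28) 45 [-0.28   0.562  2.609  0.    -0.814] 0.0
(-17, -24, 28) 30 [-0.253  0.435  2.248  0.    -0.065] 0.0
(-17, -24, 28) 35 [-0.253  0.455  2.323  0.    -0.247] 0.0
(-17, -24, 28) 40 [-0.253  0.493  2.396  0.    -0.445] 0.0
(-17, -24, 28) 45 [-0.253  0.55   2.466  0.    -0.66 ] 0.0
(-17, 25, 28) 30 [-0.169  0.432  2.257  0.    -0.071] 0.0
(-17, 25, 28) 35 [-0.169  0.453  2.332  0.    -0.254] 0.0
(-17, 25, 28) 40 [-0.169  0.491  2.405  0.    -0.452] 0.0
(-17, 25, 28) 45 [-0.169  0.55   2.475  0.    -0.669] 0.0
(-80, -100, 60) 30 [-0.421  0.318  2.321  0.    -0.021] 0.0
(-80, -100, 60) 35 [-0.421  0.336  2.398  0.    -0.203] 0.0
(-80, -100, 60) 40 [-0.421  0.374  2.474  0.    -0.405] 0.0
(-80, -100, 60) 45 [-0.421  0.436  2.551  0.    -0.631] 0.0
(15, -80, 28) 30 [-0.329  0.47   2.154  0.    -0.007] 0.0
(15, -80, 28) 35 [-0.329  0.484  2.228  0.    -0.182] 0.0
(15, -80, 28) 40 [-0.329  0.513  2.3    0.    -0.369] 0.0
(15, -80, 28) 45 [-0.329  0.558  2.368  0.    -0.57 ] 0.0
(15, -27, 28) 30 [-0.245  0.463  2.174  0.    -0.019] 0.0
(15, -27, 28) 35 [-0.245  0.478  2.249  0.    -0.196] 0.0
(15, -27, 28) 40 [-0.245  0.508  2.32   0.    -0.385] 0.0
(15, -27, 28) 45 [-0.245  0.556  2.388  0.    -0.588] 0.0
(-10, -27, 28) 30 [-0.255  0.441  2.231  0.    -0.055] 0.0
(-10, -27, 28) 35 [-0.255  0.46   2.306  0.    -0.235] 0.0
(-10, -27, 28) 40 [-0.255  0.496  2.378  0.    -0.431] 0.0
(-10, -27, 28) 45 [-0.255  0.551  2.448  0.    -0.643] 0.0
```

```bash
python3 - <<'E'
from kin import *
st=env.read_state(); T=R.from_euler('xyz',st['eef_rot']).as_matrix(); print(T[:,0], (T[:,0]*9).round(2), st['joint_pos'].round(3), st['ee_pos'])
E
```

```text
[ 0.58009644 -0.02988276 -0.81399947] [ 5.22 -0.27 -7.33] [-0.352  0.081  2.31   0.853  0.23  -2.684] [ 0.45858915 -0.04839549  0.23047698]
```

send_rows([
  [0,0,0,1.04,-0.05,-1.47,15],
  [0,0,0,2.09,-0.11,-2.93,15],
  [0,0,0,3.13,-0.16,-4.4,15],
  [0,0,0,4.18,-0.21,-5.86,15],
  [0,0,0,5.22,-0.27,-7.33,15],
])

```text
time: 5.9
ee_pos: [0.4586, -0.0491, 0.2307]
eef_rot: [0.765, 0.951, -0.052]
ft_force: [-0.2, -1.4, -0.5]
width: 0.0239
```

```bash
python3 - <<'E'
from kin import *
st=env.read_state(); T=R.from_euler('xyz',st['eef_rot']).as_matrix(); print(T[:,0], (T[:,0]*9).round(2), st['joint_pos'].round(3), st['ee_pos'],ball_now())
E
```

```text
[ 0.58010694 -0.03008148 -0.81398467] [ 5.22 -0.27 -7.33] [-0.354  0.081  2.309  0.853  0.231 -1.893] [ 0.45864496 -0.04905443  0.23068327] [-76.31   2.56 157.59]
```

Exactly j6 moves; commanded = reached pose. Continue the roll.

send_rows([
  [0,0,0,1.2,-0.06,-1.7,15],
  [0,0,0,2.4,-0.12,-3.4,15],
  [0,0,0,3.6,-0.18,-5.06,15],
  [0,0,0,4.8,-0.25,-6.75,15],
  [0,0,0,5.8,-0.3,-8.14,15],
])

```text
time: 6.52
ee_pos: [0.4586, -0.049, 0.2307]
eef_rot: [1.64, 0.951, -0.05]
ft_force: [0.5, -0.5, -1.2]
width: 0.0238
```

send_rows([
  [0,0,0,1.2,-0.06,-1.7,15],
  [0,0,0,2.4,-0.12,-3.4,15],
  [0,0,0,3.6,-0.18,-5.06,15],
  [0,0,0,4.8,-0.25,-6.75,15],
  [0,0,0,5.8,-0.3,-8.14,15],
])

```text
time: 7.15
ee_pos: [0.4587, -0.049, 0.2307]
eef_rot: [2.513, 0.949, -0.049]
ft_force: [0.2, 0.1, -1.2]
width: 0.0236
```

send_rows([
  [0,0,0,1.2,-0.06,-1.7,15],
  [0,0,0,2.4,-0.12,-3.4,15],
  [0,0,0,3.6,-0.18,-5.06,15],
  [0,0,0,4.06,-0.21,-5.7,15],
])

```text
time: 7.65
ee_pos: [0.4587, -0.049, 0.2307]
eef_rot: [3.122, 0.949, -0.05]
ft_force: [0.5, 0.2, -1.7]
width: 0.024
```

```bash
cat >> kin.py <<'E'
def ikfull(ball,lean,az,q0,roll=None):
    """returns q for ball stage mm, tool axis lean toward world azimuth az; roll free (j6 fixed q0[5])"""
    b=O+RS@(np.array(ball)/1000.); a=np.array([np.sin(lean)*np.cos(az),np.sin(lean)*np.sin(az),-np.cos(lean)])
    def g(v):
        x,R6=fk(np.r_[v,0],P); return np.r_[x+LP*R6[:,2]-b, .3*(R6[:,2]-a)]
    r=least_squares(g,q0[:5]); return r.x,np.abs(r.fun).max()
E
python3 - <<'E'
from kin import *
st=env.read_state(); T=R.from_euler('xyz',st['eef_rot']).as_matrix(); q=st['joint_pos'];print(T.round(3), q.round(3), st['ee_pos'],ball_now())
az=np.arctan2(T[1,0],T[0,0]); print(az)
for b in [(-85,-24,100),(-75,-24,28),(-17,-24,28),(-80,-100,60),(15,-80,28),(15,-27,28)]:
  for L in (38,42):
    for A in (-.2,-.0155,.15): print(b,L,A,ikfull(b,np.radians(L),A,[-.28,.48,2.5,3.1,.5])[0].round(3))
E
```

```text
[[ 0.582 -0.033 -0.812]
 [-0.029 -0.999  0.02 ]
 [-0.813  0.012 -0.583]] [-0.355  0.081  2.311  0.871  0.231  0.442] [ 0.45865341 -0.04904812  0.23069529] [-76.12   2.68 157.72]
-0.049550787846325495
(-85, -24, 100) 38 -0.2 [-0.352  0.218  2.445  2.657  0.202]
(-85, -24, 100) 38 -0.0155 [-0.492  0.222  2.438  1.971  0.312]
(-85, -24, 100) 38 0.15 [-0.596  0.237  2.409  1.625  0.432]
(-85, -24, 100) 42 -0.2 [-0.364  0.246  2.509  2.825  0.357]
(-85, -24, 100) 42 -0.0155 [-0.526  0.25   2.501  2.237  0.429]
(-85, -24, 100) 42 0.15 [-0.643  0.266  2.466  1.845  0.518]
(-75, -24, 28) 38 -0.2 [-0.341  0.45   2.508  2.954  0.482]
(-75, -24, 28) 38 -0.0155 [-0.476  0.451  2.5    2.533  0.499]
(-75, -24, 28) 38 0.15 [-0.578  0.456  2.468  2.167  0.518]
(-75, -24, 28) 42 -0.2 [-0.351  0.507  2.571  2.979  0.67 ]
(-75, -24, 28) 42 -0.0155 [-0.508  0.506  2.561  2.607  0.669]
(-75, -24, 28) 42 0.15 [-0.623  0.506  2.522  2.269  0.656]
(-17, -24, 28) 38 -0.2 [-0.287  0.475  2.371  2.993  0.369]
(-17, -24, 28) 38 -0.0155 [-0.402  0.476  2.366  2.502  0.399]
(-17, -24, 28) 38 0.15 [-0.492  0.482  
[... 595 characters left out ...]
.2 [-0.403  0.498  2.276  2.724  0.311]
(15, -80, 28) 38 -0.0155 [-0.502  0.503  2.259  2.21   0.367]
(15, -80, 28) 38 0.15 [-0.577  0.514  2.222  1.837  0.438]
(15, -80, 28) 42 -0.2 [-0.414  0.528  2.333  2.817  0.462]
(15, -80, 28) 42 -0.0155 [-0.526  0.532  2.313  2.378  0.492]
(15, -80, 28) 42 0.15 [-0.609  0.541  2.27   2.014  0.535]
(15, -27, 28) 38 -0.2 [-0.272  0.493  2.295  2.997  0.312]
(15, -27, 28) 38 -0.0155 [-0.377  0.494  2.291  2.453  0.35 ]
(15, -27, 28) 38 0.15 [-0.461  0.502  2.264  2.041  0.408]
(15, -27, 28) 42 -0.2 [-0.276  0.524  2.352  3.029  0.469]
(15, -27, 28) 42 -0.0155 [-0.396  0.525  2.347  2.586  0.491]
(15, -27, 28) 42 0.15 [-0.491  0.531  2.315  2.21   0.522]
```

```bash
cat >> h.py <<'E'
def tcp_for(ball_mm,lean=np.radians(40)):
    Rm=Rtool(YAW+np.pi,lean,YAW); b=O+RS@(np.array(ball_mm)/1000.)
    return b-LP*Rm[:,0],Rm
E
python3 - <<'E'
from h import *
print(go([-85,-10,130],42),go([-85,-24,100],42))
E
```

```text
[-16.88 -14.2  -33.96   0.1   -1.27   0.21] [-17.1  -28.2  -63.96   0.1   -1.27   0.21]
```

send_rows([
  [-4,-3,-7,0.02,-0.25,0.04,15],
  [-8,-6,-14,0.04,-0.5,0.08,15],
  [-12,-9,-20,0.06,-0.75,0.12,15],
  [-15,-12,-27,0.08,-1.0,0.16,15],
  [-17,-14,-34,0.1,-1.3,0.2,15],
])

```text
time: 8.28
ee_pos: [0.4419, -0.0635, 0.1967]
eef_rot: [3.136, 0.833, -0.018]
ft_force: [-0.8, 0.3, -0.9]
width: 0.024
```

```bash
python3 - <<'E'
from h import *
st=env.read_state(); print(st['joint_pos'].round(3),ball_now(),go([-85,-24,100],42),go([-85,-24,28],42))
E
```

```text
[-0.479  0.157  2.467  2.054  0.344 -0.866] [-84.62 -10.43 130.25] [-3.000e-01 -1.373e+01 -2.998e+01  4.000e-02  5.000e-02 -1.000e-02] [-3.0000e-01 -1.3730e+01 -1.0198e+02  4.0000e-02  5.0000e-02 -1.0000e-02]
```

send_rows([
  [0,-7,-30,0,0,0,15],
  [0,-14,-60,0,0,0,15],
  [0,-14,-80,0,0,0,15],
  [0,-14,-80,0,0,0,15],
])

```text
time: 8.78
ee_pos: [0.4416, -0.0772, 0.1151]
eef_rot: [3.14, 0.838, -0.016]
ft_force: [0.2, 0.6, -0.7]
width: 0.0238
```

```bash
cat > look.py <<'E'
from h import *
import pickle,sys
n=sys.argv[1]
st=env.read_state(); im=env.read_camera('wrist'); pickle.dump(st,open(n+'.pkl','wb'))
cv2.imwrite(f"pics/{n}.png",im[:,:,::-1])
print(st['time'],st['joint_pos'].round(3),'ball',ball_now(st),st['ft_force'].round(1))
if len(sys.argv)>2:
    im2=env.read_camera('side'); cv2.imwrite(f"pics/{n}s.png",cv2.resize(im2[130:250,220:340],(600,600),interpolation=cv2.INTER_CUBIC)[:,:,::-1])
E
python3 look.py w5 s
```

```text
8.775 [-0.525  0.43   2.565  2.534  0.608 -1.447] ball [-84.94 -23.96  48.38] [ 0.2  0.6 -0.7]
```

View pics/w5.png

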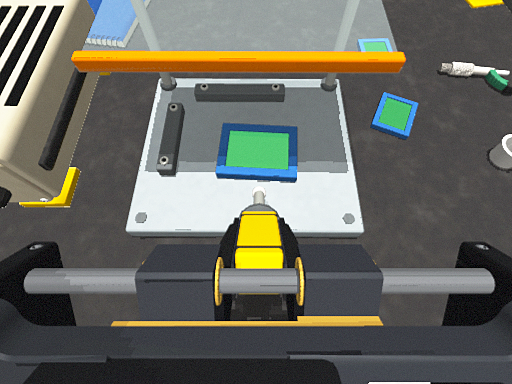

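View pics/w5s.png

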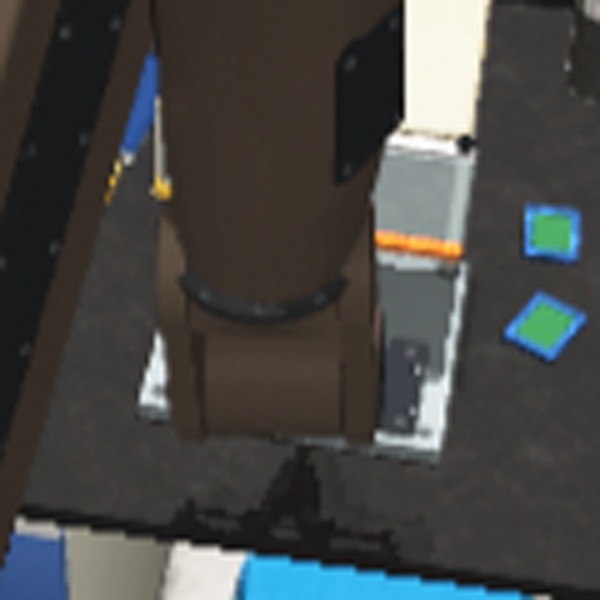

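```bash
python3 - <<'E'
import cv2
a=cv2.imread("pics/w5.png")[70:215,120:365]; print(a.shape);cv2.imwrite("pics/w5z.png",cv2.resize(a,None,fx=3.2,fy=3.2,interpolation=cv2.INTER_CUBIC))
E
```

```text
(145, 245, 3)
```

View pics/w5z.png

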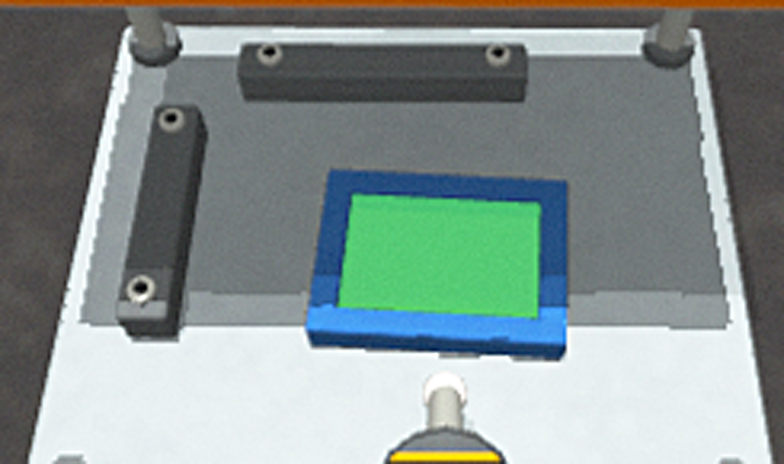

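```bash
python3 - <<'E'
from h import *
import pickle
st=pickle.load(open('w5.pkl','rb')); K,M=cam('wrist',st)
def f(L,z): return ((zf(K,M,L,z,120,70,3.2)-O)@RS*1000).round(1)[:,:2]
print('lf bottom',f([(180,337),(205,150)],.02).tolist()); 
print('far fence bottom',f([(240,99),(526,102)],.02).tolist(),'top',f([(240,73),(526,76)],.036).tolist())
print('plate top NL NR FL FR',f([(307,323),(566,334),(330,170),(568,180)],.032).tolist()); print('plate bottom N', f([(311,347),(562,359)],.02).tolist())
print('stage far',f([(122,28),(700,28)],.02).tolist())
b=f([(446,390)],.0484); print('ball',b, ball_now(st))
print('proj ball', proj(K,M,O+RS@np.array(ball_now(st))/1000.), 120+446/3.2, 70+390/3.2)
E
```

```text
lf bottom [[-47.3, 71.5], [37.5, 72.7]]
far fence bottom [[64.2, 61.5], [62.9, -56.0]] top [[62.4, 58.0], [61.1, -54.5]]
plate top NL NR FL FR [[-48.3, 24.5], [-52.4, -64.2], [17.8, 20.5], [13.3, -68.8]]
plate bottom N [[-51.2, 24.6], [-55.8, -64.1]]
stage far [[104.2, 116.4], [104.9, -132.6]]
ball [[-81.5 -23.2]] [-84.94 -23.96  48.38]
proj ball [[259.77941563 194.71765379]] 259.375 191.875
```

```bash
python3 - <<'E'
from h import *
for x in (-66,-40,-25): print(go([x,-24,28],42))
E
```

```text
[ 1.871e+01 -4.600e-01 -2.177e+01  2.000e-02  2.000e-02 -1.000e-02]
[ 4.470e+01 -8.600e-01 -2.177e+01  2.000e-02  2.000e-02 -1.000e-02]
[ 5.970e+01 -1.090e+00 -2.177e+01  2.000e-02  2.000e-02 -1.000e-02]
```

send_rows([
  [0,0,-10,0,0,0,15],
  [0,0,-20,0,0,0,15],
  [10,0,-20,0,0,0,15],
  [18,0,-20,0,0,0,15],
  [18,0,-20,0,0,0,15],
])

```text
time: 9.5
ee_pos: [0.4604, -0.077, 0.0967]
eef_rot: [3.137, 0.835, -0.017]
ft_force: [-0.5, -0.1, -1.0]
width: 0.0239
```

```bash
python3 - <<'E'
from h import *
st=env.read_state();print(ball_now(st),st['ft_force'],go([-40,-24,28],42))
E
```

```text
[-66.   -23.5   30.16] [-0.54112532 -0.13811341 -0.96774671] [ 2.618e+01 -1.000e+00 -1.990e+00  3.000e-02  3.000e-02 -2.000e-02]
```

send_rows([
  [4,0,-2,0,0,0,15],
  [8,0,-2,0,0,0,15],
  [12,0,-2,0,0,0,15],
  [16,-0.3,-2,0,0,0,15],
  [20,-0.3,-2,0,0,0,15],
])

```text
time: 10.12
ee_pos: [0.4796, -0.0773, 0.0937]
eef_rot: [3.139, 0.837, -0.017]
ft_force: [-0.7, -0.2, -1.5]
width: 0.0241
```

```bash
python3 look.py w6; python3 - <<'E'
import cv2
a=cv2.imread("pics/w6.png")[70:215,120:365]; cv2.imwrite("pics/w6z.png",cv2.resize(a,None,fx=3.2,fy=3.2,interpolation=cv2.INTER_CUBIC))
E
```

```text
10.125 [-0.461  0.511  2.496  2.618  0.613 -1.472] ball [-46.97 -23.53  26.94] [-0.7 -0.2 -1.5]
```

View pics/w6z.png

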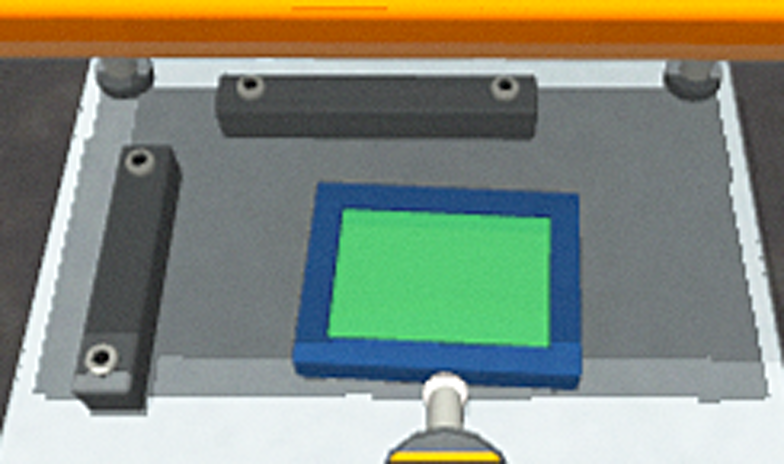

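send_rows([
  [4.5,0,1,0,0,0,15],
  [9,-0.1,1,0,0,0,15],
  [13.5,-0.2,1,0,0,0,15],
  [18,-0.3,1,0,0,0,15],
  [22,-0.3,1,0,0,0,15],
])

```text
time: 10.8
ee_pos: [0.5017, -0.0776, 0.0948]
eef_rot: [3.139, 0.837, -0.017]
ft_force: [-2.0, -1.2, -0.9]
width: 0.0238
```

```bash
cat >> look.py <<'E'
x0,y0,x1,y1=(120,70,365,215)
a=cv2.imread(f"pics/{n}.png")[y0:y1,x0:x1]; cv2.imwrite(f"pics/{n}z.png",cv2.resize(a,None,fx=3.2,fy=3.2,interpolation=cv2.INTER_CUBIC))
E
python3 look.py w7
```

```text
10.8 [-0.431  0.511  2.442  2.614  0.566 -1.433] ball [-24.84 -23.48  28.06] [-2.  -1.2 -0.9]
```

View pics/w7z.png

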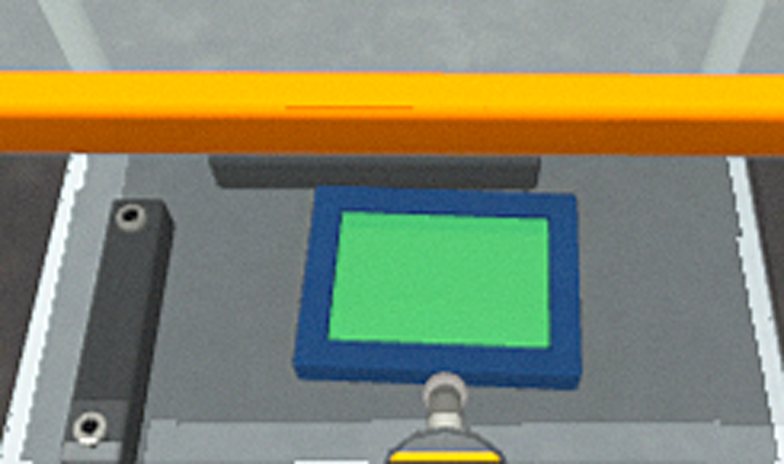

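send_rows([
  [1.5,0,0,0,0,0,15],
  [3,0,0,0,0,0,15],
  [4,0,0,0,0,0,15],
  [5,0,0,0,0,0,15],
])

```text
time: 11.35
ee_pos: [0.5064, -0.0776, 0.0947]
eef_rot: [3.139, 0.837, -0.017]
ft_force: [-1.6, 0.2, -0.4]
width: 0.0238
```

send_rows([
  [0.7,0,0,0,0,0,15],
  [1.4,0,0,0,0,0,15],
])

```text
time: 11.6
ee_pos: [0.5078, -0.0776, 0.0947]
eef_rot: [3.139, 0.837, -0.017]
ft_force: [-1.6, 0.1, -0.1]
width: 0.0238
```

```bash
python3 look.py w8
```

```text
11.6 [-0.423  0.513  2.428  2.614  0.554 -1.423] ball [-18.76 -23.38  28.  ] [-1.6  0.1 -0.1]
```

View pics/w8z.png

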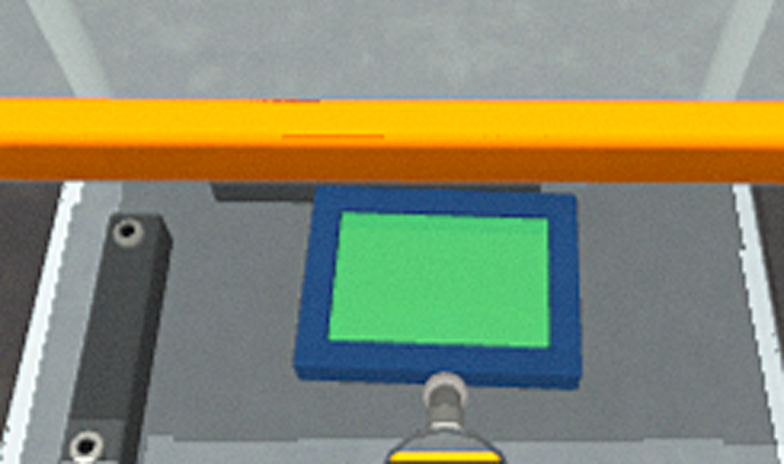

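send_rows([
  [0.7,0,0,0,0,0,15],
  [1.4,0,0,0,0,0,15],
])

```text
time: 11.9
ee_pos: [0.5087, -0.0776, 0.0945]
eef_rot: [3.139, 0.838, -0.017]
ft_force: [-4.8, -0.9, -0.0]
width: 0.0238
```

send_rows([
  [0.7,0,0,0,0,0,15],
  [1.2,0,0,0,0,0,15],
])

```text
time: 12.15
ee_pos: [0.5098, -0.0776, 0.0944]
eef_rot: [3.139, 0.839, -0.017]
ft_force: [-6.5, -2.8, 1.4]
width: 0.0238
```

send_rows([
  [0.6,0,0,0,0,0,15],
  [1.0,0,0,0,0,0,15],
])

```text
time: 12.4
ee_pos: [0.5101, -0.0775, 0.0942]
eef_rot: [3.14, 0.84, -0.017]
ft_force: [-10.5, -2.6, 3.0]
width: 0.0238
```

```bash
python3 look.py w9
```

```text
12.4 [-0.419  0.514  2.421  2.614  0.546 -1.417] ball [-16.64 -23.24  27.33] [-10.5  -2.6   3. ]
```

View pics/w9z.png

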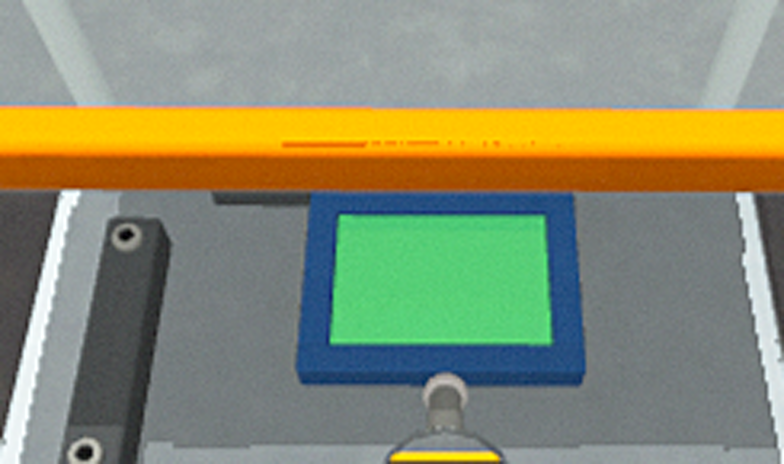

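```bash
python3 - <<'E'
from h import *
import pickle
st=pickle.load(open('w9.pkl','rb')); K,M=cam('wrist',st)
def f(L,z): return ((zf(K,M,L,z,120,70,3.2)-O)@RS*1000).round(1)[:,:2]
print(f([(298,384),(583,384)],.02).tolist(), f([(297,372),(584,372),(575,195)],.032).tolist(), 'ball',f([(446,392)],.0273),'lf',f([(170,245),(138,440)],.036))
print(go([-40,-23,28],42),go([-40,-95,28],42),go([18,-95,28],42))
E
```

```text
[[-7.6, 24.9], [-7.5, -66.5]] [[-9.3, 23.4], [-9.2, -65.0], [58.1, -66.4]] ball [[-13.8 -22.5]] lf [[ 34.7  67.2]
 [-33.5  67.4]]
[-2.347e+01  4.800e-01  5.900e-01  1.000e-02 -3.000e-02 -0.000e+00] [-2.459e+01 -7.151e+01  5.900e-01  1.000e-02 -3.000e-02 -0.000e+00] [ 3.341e+01 -7.241e+01  5.900e-01  1.000e-02 -3.000e-02 -0.000e+00]
```

send_rows([
  [-10,0,0,0,0,0,15],
  [-24,-10,1,0,0,0,15],
  [-25,-40,1,0,0,0,15],
  [-25,-71,1,0,0,0,15],
  [-25,-71,1,0,0,0,15],
])

```text
time: 13.08
ee_pos: [0.4867, -0.1506, 0.0961]
eef_rot: [3.138, 0.835, -0.02]
ft_force: [-0.0, -0.2, -0.6]
width: 0.0239
```

```bash
python3 look.py w10; python3 -c "
from h import *
print(go([18,-95,28],42))"
```

```text
13.075 [-0.646  0.511  2.418  2.333  0.575 -1.346] ball [-38.56 -96.9   29.51] [-0.  -0.2 -0.6]
[ 5.714e+01 -4.300e-01 -1.180e+00  2.000e-02  2.000e-02  1.000e-02]
```

View pics/w10.png

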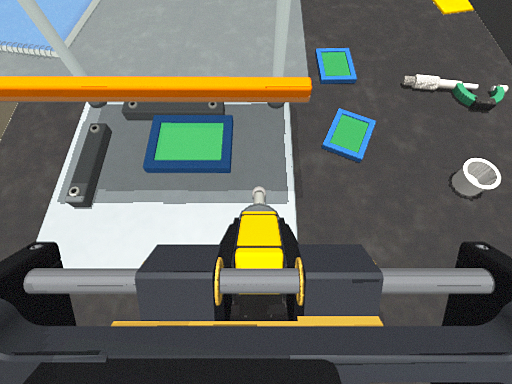

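send_rows([
  [15,0,-1,0,0,0,15],
  [32,0,-1,0,0,0,15],
  [48,0,-1,0,0,0,15],
  [57,2,-1,0,0,0,15],
  [57,8,-1,0,0,0,15],
])

```text
time: 13.75
ee_pos: [0.5439, -0.1401, 0.0947]
eef_rot: [3.139, 0.837, -0.016]
ft_force: [0.7, 0.1, -1.5]
width: 0.0239
```

```bash
python3 look.py w11; python3 -c "
from h import *
print(go([19,-73,28],42),go([19,-30,28],42))"
```

```text
13.75 [-0.533  0.535  2.302  2.358  0.489 -1.252] ball [ 18.34 -85.26  28.03] [ 0.7  0.1 -1.5]
[ 1.68 11.49  0.19  0.02  0.   -0.02] [ 2.350e+00  5.448e+01  1.900e-01  2.000e-02  0.000e+00 -2.000e-02]
```

View pics/w11z.png

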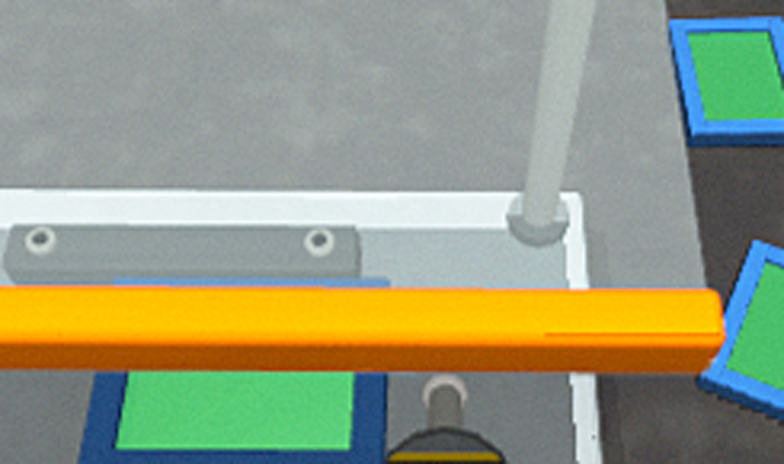

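send_rows([
  [4,3,0,0,0,0,15],
  [7,7,0,0,0,0,15],
  [7,11,0,0,0,0,15],
  [7.1,16,0,0,0,0,15],
  [7.2,21,0,0,0,0,15],
])

```text
time: 14.42
ee_pos: [0.5505, -0.1194, 0.0948]
eef_rot: [3.139, 0.837, -0.017]
ft_force: [0.4, -1.3, -2.5]
width: 0.0237
```

send_rows([
  [0.1,4.5,0,0,0,0,15],
  [0.2,9,0,0,0,0,15],
  [0.2,13.5,0,0,0,0,15],
  [0.3,18,0,0,0,0,15],
  [0.3,22,0,0,0,0,15],
])

```text
time: 15.05
ee_pos: [0.5508, -0.0973, 0.0947]
eef_rot: [3.139, 0.837, -0.017]
ft_force: [-0.8, -1.0, -1.0]
width: 0.0239
```

```bash
python3 look.py w12
```

```text
15.05 [-0.424  0.531  2.317  2.524  0.476 -1.321] ball [ 24.62 -42.42  28.04] [-0.8 -1.  -1. ]
```

View pics/w12.png

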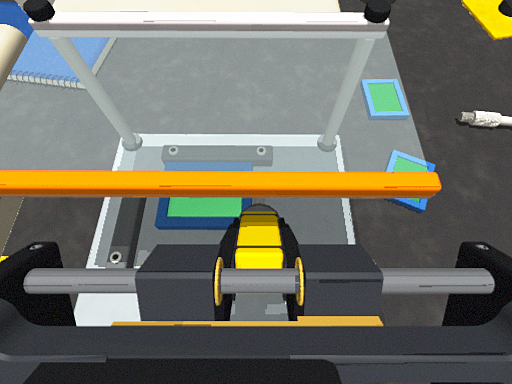

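send_rows([
  [0,4,0,0,0,0,15],
  [0.1,8,0,0,0,0,15],
  [0.2,11,0,0,0,0,15],
  [0.2,12.5,0,0,0,0,15],
])

```text
time: 15.6
ee_pos: [0.5511, -0.0849, 0.0947]
eef_rot: [3.139, 0.837, -0.017]
ft_force: [-0.3, -1.2, -1.5]
width: 0.0243
```

send_rows([
  [0,0.8,0,0,0,0,15],
  [0,1.5,0,0,0,0,15],
])

```text
time: 15.85
ee_pos: [0.5511, -0.0836, 0.0947]
eef_rot: [3.139, 0.837, -0.017]
ft_force: [-0.1, -0.6, -0.6]
width: 0.0241
```

send_rows([
  [0,0.7,0,0,0,0,15],
  [0,1.2,0,0,0,0,15],
])

```text
time: 16.1
ee_pos: [0.551, -0.0824, 0.0947]
eef_rot: [3.139, 0.837, -0.017]
ft_force: [-0.1, -0.6, -2.0]
width: 0.0236
```

Continue in small steps until the force rises.

send_rows([
  [0,0.7,0,0,0,0,15],
  [0,1.2,0,0,0,0,15],
])

```text
time: 16.35
ee_pos: [0.5511, -0.0812, 0.0947]
eef_rot: [3.139, 0.837, -0.017]
ft_force: [-0.8, -1.5, -1.5]
width: 0.0241
```

send_rows([
  [0,0.6,0,0,0,0,15],
  [0,1.0,0,0,0,0,15],
])

```text
time: 16.6
ee_pos: [0.5511, -0.0806, 0.0947]
eef_rot: [3.139, 0.837, -0.018]
ft_force: [-1.8, -7.0, -0.8]
width: 0.0239
```

```bash
python3 look.py w13
```

```text
16.6 [-0.382  0.53   2.325  2.593  0.475 -1.351] ball [ 24.6  -25.84  28.03] [-1.8 -7.  -0.8]
```

View pics/w13.png

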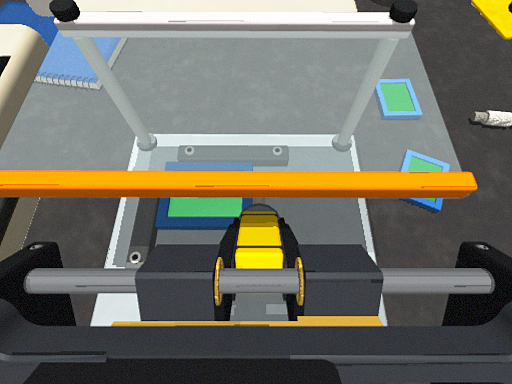

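send_rows([
  [0,0.5,0,0,0,0,15],
  [0,0.5,0,0,0,0,15],
])

```text
time: 16.9
ee_pos: [0.5511, -0.0805, 0.0948]
eef_rot: [3.139, 0.837, -0.019]
ft_force: [-1.7, -6.8, -1.5]
width: 0.0237
```

send_rows([
  [0,-3,0,0,0,0,15],
  [-6,-10,0,0,0,0,15],
  [-25,-12,0,0,0,0,15],
  [-50,-12,0,0,0,0,15],
  [-62,-8,0,0,0,0,15],
])

```text
time: 17.52
ee_pos: [0.4879, -0.0878, 0.0947]
eef_rot: [3.139, 0.838, -0.017]
ft_force: [0.6, 0.2, -1.0]
width: 0.0233
```

```bash
python3 look.py w14; python3 -c "
from h import *
print(go([-35,25,28],42),go([-19,25,28],42))"
```

```text
17.525 [-0.479  0.509  2.468  2.575  0.59  -1.441] ball [-38.51 -33.89  27.96] [ 0.6  0.2 -1. ]
[ 5.390e+00  5.809e+01  2.400e-01  1.000e-02 -1.000e-02 -0.000e+00] [ 2.138e+01  5.784e+01  2.400e-01  1.000e-02 -1.000e-02 -0.000e+00]
```

View pics/w14z.png

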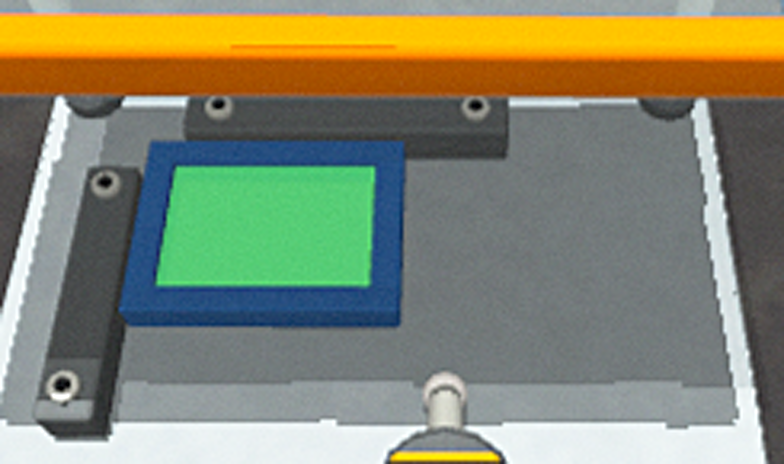

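```bash
python3 - <<'E'
import cv2
a=cv2.imread("pics/w14.png")[105:180,130:260]; cv2.imwrite("pics/w14y.png",cv2.resize(a,None,fx=6,fy=6,interpolation=cv2.INTER_CUBIC))
E
```

```text
(no output)
```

View pics/w14y.png

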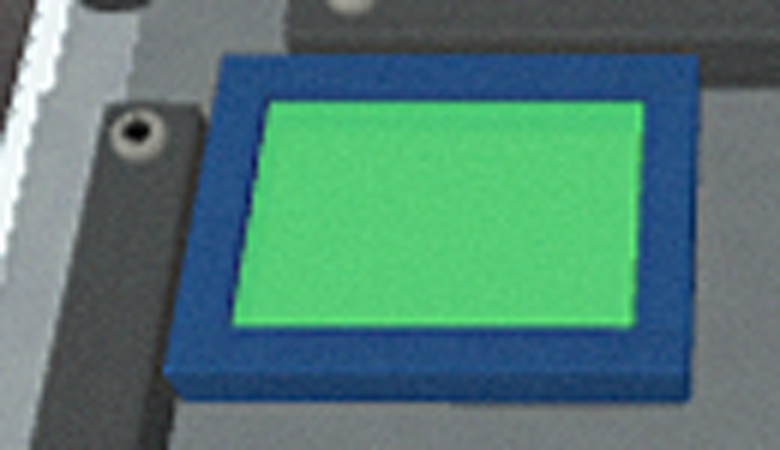

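```bash
python3 - <<'E'
from h import *
import pickle
st=pickle.load(open('w14.pkl','rb')); K,M=cam('wrist',st)
def f(L,z): return ((zf(K,M,L,z,130,105,6)-O)@RS*1000).round(1)[:,:2].tolist()
print('plate top FL NL NR FR',f([(222,57),(165,372),(690,372),(698,57)],.032)); print('fence top edge',f([(205,118),(180,250),(151,400)],.036)); print('far fence bottom', f([(715,87),(775,87)],.02),'top',f([(290,38),(775,38)],.036))
q=lambda x,y,z: ((proj(K,M,O+RS@np.array([x,y,z])/1000.)-[130,105])*6).round(0).tolist()
print(q(60,70,32),q(-10,70,32),q(-10,-20,32),q(60,-20,32),q(45,70,36),q(-50,70,36))
E
```

```text
plate top FL NL NR FR [[59.7, 71.2], [-8.9, 71.0], [-8.7, -18.4], [59.9, -18.3]]
fence top edge [[42.0, 70.5], [13.3, 70.6], [-16.6, 70.7]]
far fence bottom [[62.9, -21.1], [62.9, -32.8]] top [[60.7, 57.5], [60.9, -32.8]]
[[226.0, 53.0]] [[167.0, 375.0]] [[697.0, 376.0]] [[705.0, 54.0]] [[208.0, 102.0]] [[119.0, 582.0]]
```

send_rows([
  [2,20,0,0,0,0,15],
  [5,40,0,0,0,0,15],
  [5,58,0,0,0,0,15],
  [12,58,0,0,0,0,15],
  [17,58,0,0,0,0,15],
])

```text
time: 18.2
ee_pos: [0.5071, -0.03, 0.0949]
eef_rot: [3.139, 0.836, -0.017]
ft_force: [-0.2, -0.2, -1.1]
width: 0.0239
```

send_rows([
  [2,0,0,0,0,0,15],
  [3,0,0,0,0,0,15],
  [4,0,0,0,0,0,15],
])

```text
time: 18.58
ee_pos: [0.51, -0.03, 0.0947]
eef_rot: [3.139, 0.837, -0.017]
ft_force: [-1.4, -0.6, -0.8]
width: 0.0239
```

```bash
python3 -c "
from h import *
print(ball_now(),env.read_state()['ft_force'])"
```

```text
[-17.31  24.21  27.95] [-1.42604617 -0.58554003 -0.78618069]
```

send_rows([
  [0.6,0,0,0,0,0,15],
  [1.0,0,0,0,0,0,15],
])

```text
time: 18.82
ee_pos: [0.5106, -0.0297, 0.0945]
eef_rot: [3.139, 0.838, -0.017]
ft_force: [-4.5, -0.8, 0.6]
width: 0.0238
```

send_rows([
  [0.5,0,0,0,0,0,15],
  [0.5,0,0,0,0,0,15],
])

```text
time: 19.08
ee_pos: [0.5107, -0.0296, 0.0943]
eef_rot: [3.139, 0.839, -0.017]
ft_force: [-4.9, 0.0, 0.7]
width: 0.0235
```

```bash
python3 -c "
from h import *
print(ball_now(),env.read_state()['ft_force'])"
```

```text
[-16.73  24.66  27.52] [-4.88743416  0.02633297  0.6823047 ]
```

send_rows([
  [-4,0,0,0,0,0,15],
  [-20,-10,0,0,0,0,15],
  [-22,-40,0,0,0,0,15],
  [-22,-62,0,0,0,0,15],
  [-22,-62,0,0,0,0,15],
])

```text
time: 19.7
ee_pos: [0.4898, -0.093, 0.0949]
eef_rot: [3.138, 0.836, -0.019]
ft_force: [1.1, -0.4, -0.4]
width: 0.024
```

```bash
python3 look.py w15; python3 - <<'E'
from h import *
a=cv2.imread("pics/w15.png")[105:180,130:260]; cv2.imwrite("pics/w15y.png",cv2.resize(a,None,fx=6,fy=6,interpolation=cv2.INTER_CUBIC))
print(go([25,-45,28],42),go([-40,-40,28],42))
E
```

```text
19.7 [-0.49   0.509  2.461  2.56   0.587 -1.434] ball [-36.35 -39.28  28.32] [ 1.1 -0.4 -0.4]
[ 6.16e+01 -7.78e+00 -1.30e-01  2.00e-02  1.00e-02  1.00e-02] [-3.32 -1.77 -0.13  0.02  0.01  0.01]
```

View pics/w15y.png

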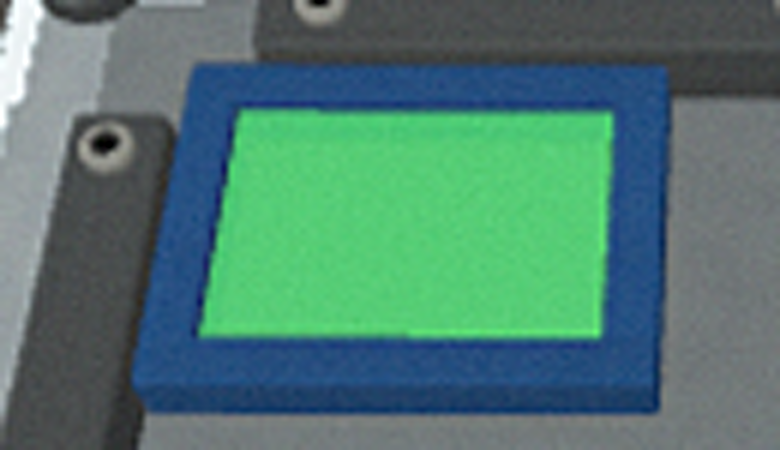

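send_rows([
  [15,-7,0,0,0,0,15],
  [32,-7,0,0,0,0,15],
  [50,-7,0,0,0,0,15],
  [62,-5,0,0,0,0,15],
  [62,3,0,0,0,0,15],
])

```text
time: 20.38
ee_pos: [0.5519, -0.0878, 0.0947]
eef_rot: [3.139, 0.837, -0.016]
ft_force: [-1.0, -0.0, -1.0]
width: 0.024
```

send_rows([
  [0,3,0,0,0,0,15],
  [0,6,0,0,0,0,15],
  [0,7.5,0,0,0,0,15],
])

```text
time: 20.75
ee_pos: [0.5513, -0.081, 0.0947]
eef_rot: [3.139, 0.837, -0.017]
ft_force: [-0.4, -1.8, -0.3]
width: 0.0238
```

```bash
python3 -c "
from h import *
print(ball_now(),env.read_state()['ft_force'])"
```

```text
[ 24.8  -26.16  28.  ] [-0.40877583 -1.76144916 -0.3210974 ]
```

send_rows([
  [0,0.5,0,0,0,0,15],
  [0,0.8,0,0,0,0,15],
])

```text
time: 21.0
ee_pos: [0.5514, -0.0808, 0.0947]
eef_rot: [3.139, 0.837, -0.018]
ft_force: [-2.0, -4.1, -0.9]
width: 0.0236
```

```bash
python3 -c "
from h import *
print(ball_now(),env.read_state()['ft_force'])"
```

```text
[ 24.91 -25.96  27.97] [-2.02955266 -4.09107058 -0.90714174]
```

send_rows([
  [0,-4,0,0,0,0,15],
  [-5,-12,0,0,0,0,15],
  [-30,-14,0,0,0,0,15],
  [-65,-14,2,0,0,0,15],
  [-85,-10,30,0,0,0,15],
])

```text
time: 21.62
ee_pos: [0.4645, -0.0905, 0.1234]
eef_rot: [-3.141, 0.841, -0.015]
ft_force: [-0.3, 0.9, -0.8]
width: 0.0239
```

```bash
python3 look.py w16; python3 - <<'E'
from h import *
a=cv2.imread("pics/w16.png")[95:170,130:260]; cv2.imwrite("pics/w16y.png",cv2.resize(a,None,fx=6,fy=6,interpolation=cv2.INTER_CUBIC))
E
```

```text
21.625 [-0.524  0.408  2.492  2.443  0.529 -1.337] ball [-62.05 -36.85  56.48] [-0.3  0.9 -0.8]
```

View pics/w16z.png

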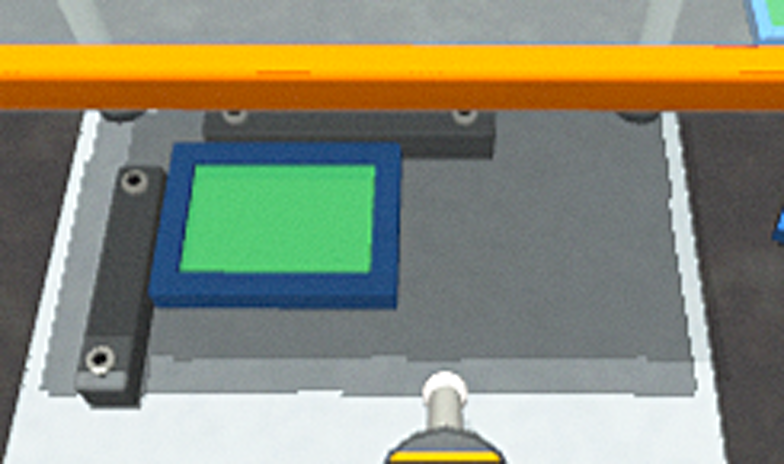

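```bash
python3 - <<'E'
from h import *
print(go([-85,-30,120],42),go([-85,-20,170],20), go([-85,-10,200],0))
st=env.read_state(); K,M=cam('wrist',__import__('pickle').load(open('w16.pkl','rb')))
def f(L,z): return ((zf(K,M,L,z,120,70,3.2)-O)@RS*1000).round(1)[:,:2].tolist()
print('plate top FL NL NR FR',f([(174,143),(151,296),(398,297),(403,144)],.032),'bottom near',f([(155,307),(397,308)],.02),'lf top',f([(165,170),(128,390)],.036),'ff bottom R',f([(493,158)],.02))
E
```

```text
[-2.168e+01  6.430e+00  6.035e+01  1.000e-02 -2.000e-02 -0.000e+00] [ 7.840e+00  1.598e+01  1.280e+02  8.000e-02  4.380e+00 -0.000e+00] [ 3.8710e+01  2.5500e+01  1.6342e+02  1.4000e-01  8.3800e+00 -1.0000e-02]
plate top FL NL NR FR [[60.4, 70.9], [-9.7, 69.9], [-10.1, -18.9], [59.9, -19.2]] bottom near [[-7.2, 72.4], [-7.6, -17.9]] lf top [[43.8, 71.0], [-49.0, 70.8]] ff bottom R [[63.0, -55.3]]
```

send_rows([
  [-15,4,40,0,0,0,15],
  [-15,8,80,0,1.5,0,15],
  [-5,12,110,0.05,3.0,0,15],
  [5,16,130,0.08,4.5,0,15],
  [15,19,145,0.1,6.0,0,15],
])

```text
time: 22.3
ee_pos: [0.4754, -0.0443, 0.2145]
eef_rot: [-2.922, 0.924, 0.271]
ft_force: [0.8, -0.4, -0.9]
width: 0.024
```

```bash
python3 -c "
from h import *
st=env.read_state(); print(st['joint_pos'].round(3),st['ee_pos'],move(st['ee_pos']+[0,0,.03],Rtool(YAW+np.pi)))"
```

```text
[-0.472  0.162  2.29   1.184  0.456  0.013] [ 0.47544523 -0.04434514  0.21450473] [ 0.    0.   30.   -1.74  7.2  -0.74]
```

send_rows([
  [0,5,20,-0.45,1.8,-0.18,15],
  [0,10,40,-0.9,3.6,-0.37,15],
  [0,15,55,-1.3,5.4,-0.55,15],
  [0,20,60,-1.74,7.2,-0.74,15],
  [0,20,60,-1.74,7.2,-0.74,15],
])

```text
time: 22.92
ee_pos: [0.4752, -0.0256, 0.2758]
eef_rot: [-2.796, 1.483, 0.344]
ft_force: [0.3, -0.0, -1.7]
width: 0.024
```

```bash
python3 -c "
from h import *
st=env.read_state(); print(st['joint_pos'].round(3),st['ee_pos'],move([.438,.319,.30],Rtool(YAW+np.pi)))
print(R.from_euler('xyz',st['eef_rot']).as_matrix().round(3))"
```

```text
[-0.22   0.179  1.871  0.055  1.019  1.326] [ 0.47522493 -0.02555736  0.27584548] [-3.7220e+01  3.4456e+02  2.4150e+01 -3.3000e-01  9.5000e-01 -1.6000e-01]
[[ 0.082 -0.001 -0.997]
 [ 0.029 -1.     0.003]
 [-0.996 -0.03  -0.082]]
```

send_rows([
  [0,30,10,-0.33,0.95,-0.16,15],
  [-5,70,24,-0.33,0.95,-0.16,15],
])

```text
time: 23.18
ee_pos: [0.4711, 0.0459, 0.2978]
eef_rot: [-1.482, 1.567, 1.645]
ft_force: [0.1, 0.7, -1.2]
width: 0.0237
```

send_rows([
  [-3,30,0,0,0,2,15],
  [-6,60,0,0,0,4,15],
  [-9,90,0,0,0,6,15],
  [-12,120,0,0,0,8,15],
  [-15,150,0,0,0,10,15],
])

```text
time: 23.8
ee_pos: [0.4553, 0.1959, 0.298]
eef_rot: [-1.865, 1.565, 2.142]
ft_force: [-0.2, 0.1, -2.3]
width: 0.024
```

send_rows([
  [-3,20,0,0,0,2,15],
  [-6,40,0,0,0,4,15],
  [-9,60,0,0,0,6,15],
  [-12,80,0,0,0,8,15],
  [-15,110,0,0,0,10,15],
])

```text
time: 24.42
ee_pos: [0.4406, 0.3054, 0.298]
eef_rot: [-1.942, 1.563, 2.936]
ft_force: [1.1, 0.5, -1.8]
width: 0.0235
```

send_rows([
  [0,0,0,0,0,2,15],
  [0,0,0,0,0,4,15],
  [0,0,0,0,0,6,15],
  [0,0,0,0,0,8,15],
  [0,0,0,0,0,10,15],
])

```text
time: 25.05
ee_pos: [0.4406, 0.3049, 0.2979]
eef_rot: [-2.146, 1.562, -2.677]
ft_force: [0.5, 0.5, -1.2]
width: 0.0242
```

```bash
python3 -c "
from h import *
st=env.read_state(); print(st['joint_pos'].round(3),st['ee_pos'],move([.438,.319,.25],Rtool(.40)))
print(R.from_euler('xyz',st['eef_rot']).as_matrix().round(3))"
```

```text
[ 0.482  0.288  1.654  0.     1.207 -0.558] [0.4406086  0.3048966  0.29789808] [ -2.61  14.1  -47.9    0.08  -0.06  10.67]
[[-0.008  0.506  0.862]
 [-0.004  0.862 -0.507]
 [-1.    -0.007 -0.005]]
```

send_rows([
  [-1,5,-10,0,0,2.1,15],
  [-2,10,-20,0,0,4.2,15],
  [-2.6,14,-30,0,0,6.4,15],
  [-2.6,14,-40,0,0,8.5,15],
  [-2.6,14,-48,0.08,-0.06,10.67,15],
])

```text
time: 25.68
ee_pos: [0.438, 0.319, 0.2495]
eef_rot: [2.42, 1.569, 2.819]
ft_force: [-0.3, -0.2, -2.0]
width: 0.024
```

```bash
python3 look.py w17; python3 -c "
from h import *
st=env.read_state(); print(st['joint_pos'].round(3),st['ee_pos'],move([.438,.319,.21],Rtool(.40)))"
```

```text
25.675 [ 0.507  0.337  1.717  0.002  1.089 -1.463] ball [-155.02  372.19  159.66] [-0.3 -0.2 -2. ]
[ 0.506  0.338  1.718  0.002  1.088 -1.473] [0.43765087 0.31872627 0.24860626] [ 3.500e-01  2.700e-01 -3.861e+01 -1.000e-02 -3.000e-02 -9.000e-02]
```

View pics/w17.png

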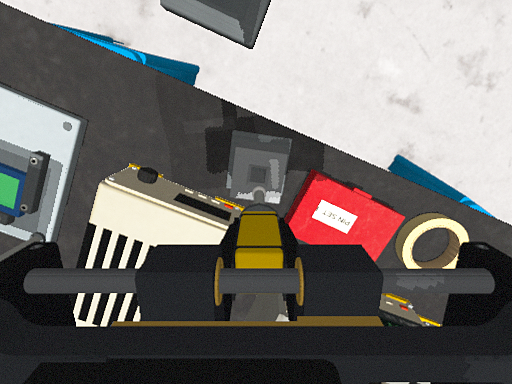

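```bash
python3 - <<'E'
import cv2
a=cv2.imread("pics/w17.png")[120:220,215:315]; cv2.imwrite("pics/w17y.png",cv2.resize(a,None,fx=6,fy=6,interpolation=cv2.INTER_CUBIC))
E
```

```text
(no output)
```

View pics/w17y.png

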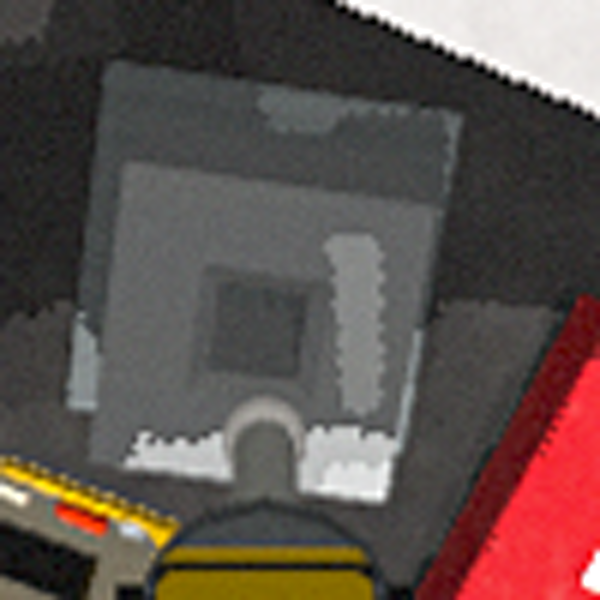

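```bash
python3 - <<'E'
from h import *
import pickle
st=pickle.load(open('w17.pkl','rb')); K,M=cam('wrist',st)
g=lambda L,z: zf(K,M,L,z,215,120,6).round(4)
H=g([(210,265),(323,285),(300,390),(193,375)],.085); print(H,H.mean(0))
C=g([(122,163),(442,207),(388,500),(90,463)],.085); print(C,C.mean(0),(C[0]+C[2])/2)
print('ball',g([(265,436)],.159),'pred',(st['ee_pos']+LP*R.from_euler('xyz',st['eef_rot']).as_matrix()[:,0]).round(4))
E
```

```text
[[0.4277 0.3035 0.085 ]
 [0.4226 0.3266 0.085 ]
 [0.445  0.3311 0.085 ]
 [0.4507 0.3091 0.085 ]] [0.4365   0.317575 0.085   ]
[[0.4153 0.2792 0.085 ]
 [0.3984 0.3425 0.085 ]
 [0.4601 0.358  0.085 ]
 [0.4771 0.2962 0.085 ]] [0.437725 0.318975 0.085   ] [0.4377 0.3186 0.085 ]
ball [[0.4368 0.3195 0.159 ]] pred [0.4378 0.319  0.1597]
```

send_rows([
  [0,0,-20,0,0,0,15],
  [0,0,-40,0,0,0,15],
  [0,0,-60,0,0,0,15],
  [0,0,-72,0,0,0,15],
  [0,0,-82,0,0,0,15],
])

```text
time: 26.35
ee_pos: [0.4382, 0.3194, 0.168]
eef_rot: [1.387, 1.569, 1.778]
ft_force: [0.1, -0.7, -1.7]
width: 0.0236
```

send_rows([
  [0,0,-15,0,0,0,15],
  [0,0,-30,0,0,0,15],
  [0,0,-42,0,0,0,15],
  [0,0,-52,0,0,0,15],
  [0,0,-58,0,0,0,15],
])

```text
time: 26.98
ee_pos: [0.438, 0.3195, 0.1097]
eef_rot: [1.392, 1.569, 1.784]
ft_force: [0.9, 0.7, -1.6]
width: 0.0238
```

send_rows([
  [0,0,-4,0,0,0,15],
  [0,0,-8,0,0,0,15],
  [0,0,-9,0,0,0,15],
])

```text
time: 27.35
ee_pos: [0.4381, 0.3195, 0.1013]
eef_rot: [1.219, 1.569, 1.611]
ft_force: [0.4, 0.6, -1.2]
width: 0.0238
```

```bash
python3 -c "
from h import *
st=env.read_state(); print(st['ee_pos'],st['ft_force'])"
```

```text
[0.4380896  0.31951395 0.10128386] [ 0.4245917   0.64088813 -1.20993813]
```

send_rows([
  [0,0,-1,0,0,0,15],
  [0,0,-2,0,0,0,15],
])

```text
time: 27.6
ee_pos: [0.4382, 0.3196, 0.0998]
eef_rot: [0.993, 1.568, 1.385]
ft_force: [-3.7, -1.8, 13.4]
width: 0.0237
```

Seated with 13 N contact. Release and rise.

send_rows([
  [0,0,0.8,0,0,0,30],
  [0,0,0.8,0,0,0,45],
  [0,0,0.8,0,0,0,55],
  [0,0,0.8,0,0,0,55],
])

```text
time: 28.1
ee_pos: [0.4381, 0.3195, 0.1001]
eef_rot: [1.229, 1.569, 1.621]
ft_force: [-0.1, 0.1, -0.4]
width: 0.0528
```

send_rows([
  [0,0,15,0,0,0,55],
  [0,0,40,0,0,0,55],
  [0,0,80,0,0,0,55],
  [0,0,130,0,0,0,55],
  [0,0,180,0,0,0,55],
])

```text
time: 28.72
ee_pos: [0.4378, 0.3193, 0.2829]
eef_rot: [0.905, 1.568, 1.297]
ft_force: [0.8, 0.2, -0.3]
width: 0.0551
```

```bash
python3 look.py w18; python3 - <<'E'
from h import *
im=env.read_camera('top'); im2=env.read_camera('side')
a=cv2.resize(im[140:250,150:330],(800,490),interpolation=cv2.INTER_CUBIC); cv2.imwrite("pics/t18.png",a[:,:,::-1])
a=cv2.resize(im2[140:240,160:340],(800,444),interpolation=cv2.INTER_CUBIC); cv2.imwrite("pics/s18.png",a[:,:,::-1])
E
```

```text
28.725 [ 0.507  0.306  1.67   0.002  1.164 -1.456] ball [-154.94  372.7   193.11] [ 0.8  0.2 -0.3]
```

View pics/w18.png

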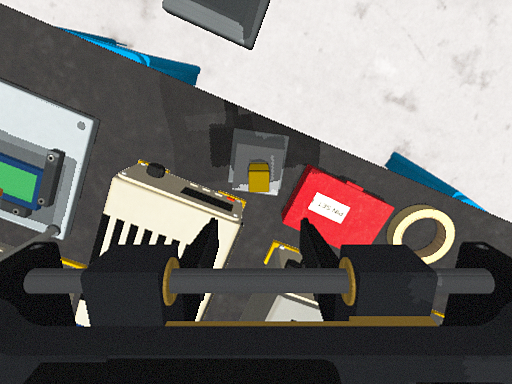

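View pics/s18.png

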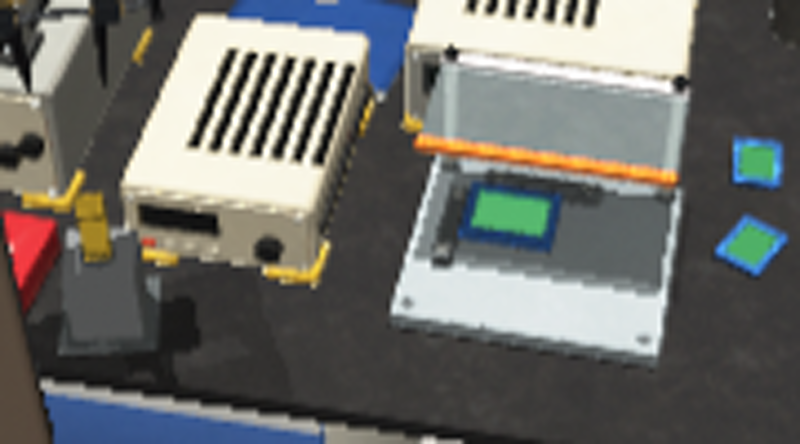

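View pics/t18.png

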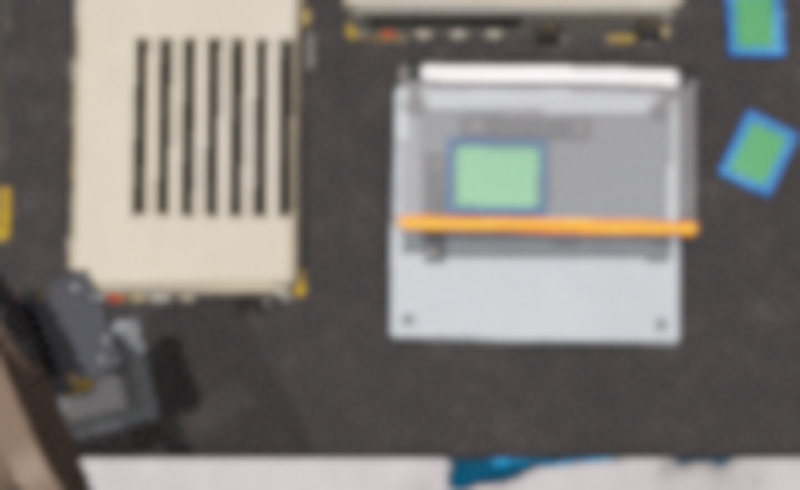

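```bash
python3 - <<'E'
from h import *
import pickle
st=pickle.load(open('w18.pkl','rb')); K,M=cam('wrist',st)
a=cv2.imread("pics/w18.png")[110:230,215:315]; cv2.imwrite("pics/w18y.png",cv2.resize(a,None,fx=5,fy=5,interpolation=cv2.INTER_CUBIC))
p=np.array([[.438,.319,.15]]); print((proj(K,M,p)-[215,110])*5)
E
```

```text
[[212.28632445 359.93373672]]
```

View pics/w18y.png

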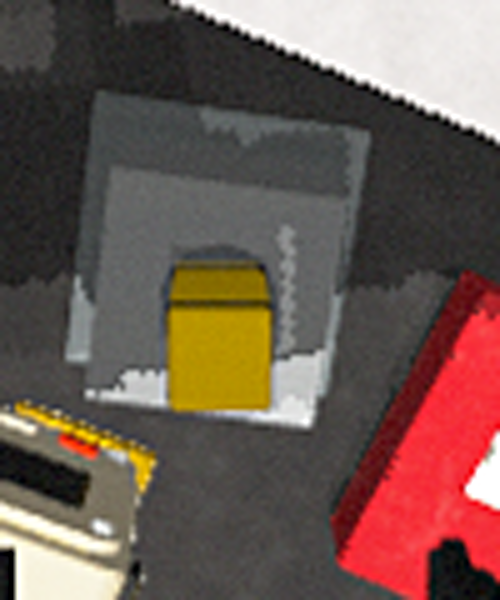

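The handle's top face is centred at about (220, 357), against a predicted (212, 360). So the pusher is upright and seated with its flange on the holder.

```bash
python3 -c "
from station import env
print(env.read_state()['time'],env.job_done())"
```

```text
the job is handed in; nothing more can be done
28.875 None
```

I pushed the glass plate into the square corner with the pusher's ball end and put the pusher back in its holder. I handed the job in at 28.9 s; no verdict was given.

- **Pushing:** I leaned the pusher back 42° and pushed the plate to the far fence, then to the left fence. One more gentle push on each edge confirmed it was seated. The highest wrist force reading while pushing was about 11 N, and no reading suggested a bump on the shield.
- **Plate contact:** Against each fence the ball stopped within about 0.1 mm of the same place on both pushes, with the force rising each time. The last wrist picture put the plate's corners within about 1 mm of both fences. At about 1.5 mm per pixel, that picture alone cannot prove the 1.5 mm tolerance.
- **Pusher:** It seated at the same tool height as when I drew it out (0.0998 m), with a clear 13 N contact before I let go. The final picture shows it upright with its flange on the holder and the gripper clear.
- **Bystanders:** I saw no sign that any were touched, but I did not measure their positions at the end.

One thing went wrong: my first lean took the last joint to within about 0.01 rad of its limit. I rolled the tool half a turn in the air to get clear before touching the plate.

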